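Clamp a blood tube in the bench vise with three clicks and hold it

ROBOT

A 6-joint arm with a two-finger parallel gripper is mounted at the origin on the work surface. World frame = base frame: x ahead of the robot, y to its left, z up, the work surface at z = 0. Lengths are in m, angles in rad, forces in N, time in s.
With the tool pointing down it reaches from about 0.3 to 0.875 m from the base axis. Payload 6.4 kg.
Tool frame: the origin (TCP) lies between the finger pads; the fingertips stand tip_extent ahead of it and the grasp point (between the pads) lies 5 mm behind it (tip_extent is the distance from the TCP to the fingertips, in m); z points along the fingers, y is the direction in which the jaws open and shut (so a half turn about z gives the same grasp; the last joint's range is limited). The gripper opens to 85 mm and grips with 20 to 120 N. Pads are 22 mm wide; open, the fingers measure 114 mm over their backs; the gripper's body (76 mm by 85 mm) begins 54 mm behind the grasp point. The pads swing forward as they close: fully open they stand 13 mm farther back than shut.
Start: joints at [-1.414, 0.181, 1.607, -0, 1.354, -0.206], TCP at [0.204, -0.538, 0.245] pointing down, gripper open.
Joint ranges: [-2.99, 2.99], [-0.89, 2.07], [0.3, 2.58], [-1.14, 4.28], [0, 2.63], [-3.12, 3.12]. Speed limits (rad/s): [2.57, 2.57, 3.01, 3.14, 3.14, 3.14].

INTERFACE

Orientations are given as a unit quaternion [w, x, y, z].
In Python, from bench import * gives the robot as it stands.
- The arm moves only by the shell command python3 -m jog 'ROWS'. ROWS is JSON, a list of rows, each a list of 3 entries, a list of its own where there are three numbers: the shift along the tool's x, y, z in mm, then the turn, a rotation vector about the tool's x, y, z in rad, then the opening, from 0 (shut) to 1 (fully open). A call has 1 to 20 rows; each row is the pose to reach, as a shift and turn from the pose measured when the call began, along the tool's axes at that moment; what a row does not reach only later rows make up. A row lasts 1/12 s, in which the tool goes at most 41.7 mm and 7.16 degrees, less where a joint would pass 70% of its speed; a pose out of reach is approached as far as the arm can. A call with a gripper value outside its range is refused whole. The fingers move at their own pace and stop on an object; the grip force is fixed at half the most. Time passes only in rows, so rows that repeat a pose let the fingers close. It gives the time, the measured TCP pose, the force and the opening at its end, in the units of the state.
- get_obs(): the state, without advancing time (a new reading comes with each control period).
- camera(name): name is "scene" or "top" or "wrist"; returns (picture, depth): 420x560x3 uint8, red, green, blue; 420x560 float32, m along the optical axis (not along the pixel's ray), 0 where there is no reading.
- get_calibration(name): a dict with "fx", "fy", "cx", "cy" (pixels), "world_from_camera" (4x4, takes a point from camera to world coordinates). Camera axes: x right, y down, z forward; pixel columns grow to the right and rows downward; lengths in m; the calibration is good to about 2 mm. The wrist camera is an equidistant fisheye: a pixel r from the principal point sees the ray r / f radians off the axis. A picture is of the moment at which its call begins: read the wrist's pose just before it. get_calibration takes no time and is no camera call; for the wrist camera it gives the pose at the moment of the call.
- hand_in(): hands the job in, once; it reports no verdict.
The state is a dict: "time_s": time; "q": joint angles; "dq": joint speeds; "joint_efforts": joint torques, N m; "eef_pos": TCP position; "eef_rot": TCP orientation; "wrist_force": force on the tool from outside, world axes, zero at the start; "torque": the same for the moment, N m; "opening": opening from 0.0 (shut) to 1.0 (fully open).
Only numpy, scipy, OpenCV 4.12 (cv2) and the standard library are available. Lean on these libraries where they do the work, as an engineer would, in place of code of your own. Each camera call takes 0.05 s, during which the arm holds its last target.

TASK

Take the yellow-capped tube out of the rack, stand it foot down in the well of the bench tube vise and let go of it. Then swing the vise's click lever by its upright grip to clamp the tube with exactly three clicks, each of which can be felt, and never go on to a fourth, which would crack the tube. The lever springs open as soon as it is let go, so finish while still holding it at the third click, ready for a colleague to draw the cap; leave the other tubes and the things on the table as they are.

Things in the scene. Friction and masses are not known exactly. Their poses are not given: they have to be found in the camera images.
- yellow_tube_center (a point): Centre (half-way up, on the axis) of the only yellow-capped tube: round-bottomed, dark, 16 mm in diameter with a white label, 118 mm tall, 25 g; the cap is the top 26 mm, 19 mm in diameter. z axis runs up the tube, its foot 59 mm below this point. It stands in a hole of the rack, foot 10 mm and top 128 mm above the table.
- vise: Bench tube vise, bolted down: dark base plate 130 x 225 mm, 12 mm thick. Origin on the table under it; x points away from the operator's side, y along the vise towards the fixed jaw, z up. The tube well is at (0, 60) mm, the upright lever pivot at (0, -50) mm. Nothing but the lever's grip is higher than 72 mm above the table.
- well (a point): Centre of the floor of the tube well, 16 mm above the table: a hole 19 mm in diameter and 26 mm deep in an aluminium block, mouth 42 mm above the table, between the open jaws: a fixed black V jaw on the +y side, about 2 mm clear of a tube in the well, and a sprung pad on the -y side, 5 mm clear. Both reach from 44 to 72 mm above the table.
- lever_grip (a point): Point on the axis of the lever's upright black grip, 100 mm above the table and 130 mm from the pivot axis; x points along the arm from the pivot outwards, z up. The grip is round, about 23 mm in diameter, from 58 to 129 mm above the table, and turns freely on its pin; the top of the steel arm is at 56 mm.
- grip: The turning black grip itself, origin on its axis at its lower end. A return spring pushes the lever open at all times, with about 5 N at the grip when open, rising to about 6.5 N; the clicks do not hold it.
- quadrant: Brass toothed quadrant under the lever, fixed; origin on the table on the pivot axis, z up, x axis from the pivot through the crest of the first tooth. Five round teeth follow clockwise, 0.2 rad apart (26 mm at the grip). Slotted and set differently each time: the first crest is passed after 0.11 to 0.29 rad of swing. Third click: arm 0.5 rad clockwise of x, in the notch after the third tooth.
- jaw: Moving black pad of the vise, 34 mm wide, on springs on the sliding carriage; origin under the vise. The lever drives it in +y; it meets the tube about when the second click comes and presses it into the V with about 2 to 5 N at the third.
- rack: Blue tube rack, fixed to the table, 52 x 212 mm and 55 mm high, with a row of five holes 40 mm apart along its y axis; origin under its centre, z up. The holes are 17.8 mm in diameter and 45 mm deep. Four hold tubes, one is empty.
- purple_tube0: Purple-capped tube in the rack, of the same size as the yellow one; origin at its foot. To be left alone.
- purple_tube1: Another purple-capped tube in the rack, to be left alone.
- purple_tube2: Another purple-capped tube in the rack, to be left alone.
- scissors: Steel bandage scissors, 160 mm long, lying flat on the table beyond the vise's lever end; to be left alone.
- tape_roll: Roll of tape lying flat, 64 mm in diameter, 24 mm high; to be left alone.
- sample_cup: Clear sample cup, 62 mm high, 58 mm at the rim; to be left alone.
- yellow_tube: The yellow-capped tube itself, origin at its foot.
- pivot (a point): Lever pivot axis, 52 mm above the table. The lever starts open, its arm pointing 60 degrees clockwise (seen from above) from the vise's +x axis. It is swung clockwise seen from above, so that the grip first moves to the vise's -x and -y side; it can turn 64 degrees.
- plunger_nose (a point): Nose of the sprung plunger under the arm, 59 mm from the pivot. It climbs each tooth and drops into the notch behind: one click. Resistance at the grip is 9 to 11 N where it starts up a tooth, falls evenly to 2 N or less past the crest, then steps up by 7 N or more as it seats in the next notch, which marks the click.

How it is judged:
On the way:
1. the yellow-capped tube stands in the vise's well, down on its floor, and has been let go (horizontal distance between yellow_tube_center and well below 0.012 m and height (world z) of yellow_tube_center below 0.08 m and angle between yellow_tube_center's own z axis and vertical below 0.2 rad and contact force between the fingers and yellow_tube below 0.05 N), for 0.3 s.
At the end, for the whole second after the job is handed in: The fingers hold the lever still (over 0.5 N on the grip) within 0.07 rad (9 mm at the grip) of the third notch; the yellow-capped tube stands on the well's floor, upright within 7 degrees, free of the fingers, pressed by the pad with over 0.8 N (y of lever_grip in the frame of quadrant between -0.0702 and -0.0542 m and linear speed of grip below 0.02 m/s and contact force between the fingers and grip above 0.5 N and contact force between jaw and yellow_tube above 0.8 N and contact force between the fingers and yellow_tube below 0.05 N and horizontal distance between yellow_tube_center and well below 0.008 m and height (world z) of yellow_tube_center below 0.08 m and angle between yellow_tube_center's own z axis and vertical below 0.12 rad); the arm keeps its last pose, push and grip.
It fails at once if the lever goes past the fourth tooth (a fourth click) (y of lever_grip in the frame of quadrant below -0.0787 m).
It fails at once if the yellow-capped tube is dropped from more than 20 mm above its seat (contact force between the fingers and yellow_tube below 0.01 N and height (world z) of yellow_tube_center above 0.098 m).
It fails at once if another tube or a thing on the table is moved more than 25 mm (distance of any of purple_tube0, purple_tube1, purple_tube2, scissors, tape_roll, sample_cup from where it was at the start of the episode above 0.025 m).
It also fails if it takes over 72 s, if anything falls off the work surface, if the arm or the gripper's body presses on something with over 40 N, if the wrist force passes 120 N, or if a joint passes its speed limit or range.

## Working session

There is one attempt and no reset: what is moved stays moved. The work goes in short steps, Python scripts to look and compute and a shell command to move; the robot and the scene stay as the last step left them, time stands still between calls to the robot, and variables do not carry over. Pictures are saved under pics/ and viewed, and the job is handed in when it is done.

```bash
ls; mkdir -p pics
python3 - <<'E'
from bench import *
import cv2
o=get_obs(); print(o)
for n in ["scene","top","wrist"]:
    c=get_calibration(n); print(n,c)
    p,d=camera(n); cv2.imwrite(f"pics/{n}0.png",p[:,:,::-1])
    import numpy as np; np.save(f"pics/{n}0d.npy",d)
E
```

```text
pics
{'time_s': 0.0, 'q': array([-1.41432979e+00,  1.81554393e-01,  1.60800774e+00,  1.58896595e-05,
        1.35378667e+00, -2.06330668e-01]), 'dq': array([-5.66926182e-05, -1.39890119e-05,  5.79711599e-04,  6.61272918e-04,
        5.67824556e-04, -7.47116131e-04]), 'joint_efforts': array([-1.24258266e-03, -4.44872189e+01, -3.51339841e+01, -3.88791550e-04,
        9.08417132e-03,  1.52490082e-05]), 'eef_pos': array([ 0.2039831 , -0.53704114,  0.24437675]), 'eef_rot': array([-8.77606361e-04,  9.83592270e-01,  1.80403645e-01,  2.96444696e-05]), 'wrist_force': array([-0.72898895, -0.51418753, -0.1220516 ]), 'torque': array([-0.03502937,  0.04076632, -0.03692972]), 'opening': 0.998774115780114}
scene {'fx': 481.44376922688394, 'fy': 481.44376922688394, 'cx': 271.32343670535454, 'cy': 205.8500695949964, 'world_from_camera': array([[ 0.14117702,  0.84446156, -0.51667564,  1.14149357],
       [ 0.98991369, -0.12665228,  0.06348293, -0.08977372],
       [-0.01182925, -0.52042662, -0.85382445,  1.00697976],
       [ 0.        ,  0.        ,  0.        ,  1.        ]])}
top {'fx': 446.3202379976681, 'fy': 446.3202379976681, 'cx': 282.33712528548824, 'cy': 208.3911619327074, 'world_from_camera': array([[-0.02310152, -0.99445001,  0.10264254,  0.48296818],
       [-0.99945298,  0.02054261, -0.02591795,  0.00346357],
       [ 0.02366556, -0.10318513, -0.9943806 ,  1.10893463],
       [ 0.        ,  0.        ,  0.        ,  1.        ]])}
wrist {'fx': 325.19226210127806, 'fy': 325.19226210127806, 'cx': 278.0088478512376, 'cy': 209.47530152474042, 'world_from_camera': array([[ 0.35431813, -0.89527201, -0.27008646,  0.27313405],
       [-0.93512263, -0.33985901, -0.10020736, -0.51035385],
       [-0.00207847,  0.28806925, -0.95760732,  0.37495767],
       [ 0.        ,  0.        ,  0.        ,  1.        ]])}
```

View pics/scene0.png

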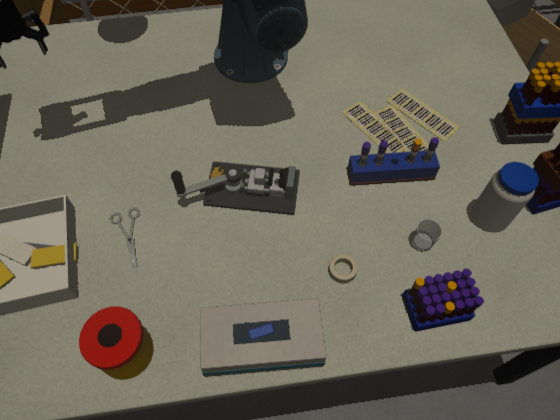

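View pics/top0.png

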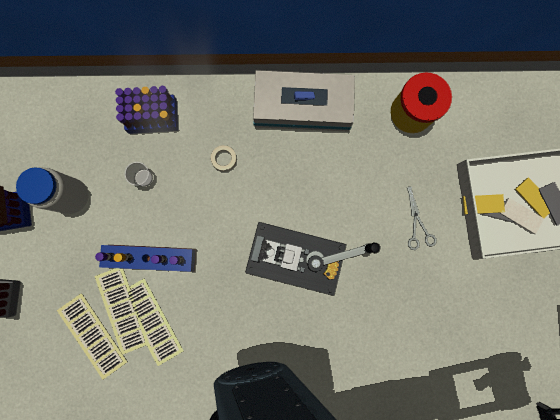

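```bash
cat > h.py <<'E'
from bench import *
import cv2, numpy as np
from scipy.spatial.transform import Rotation as R
def px2w(cal,u,v,z):
    T=cal["world_from_camera"]; d=T[:3,:3]@np.array([(u-cal["cx"])/cal["fx"],(v-cal["cy"])/cal["fy"],1]); o=T[:3,3]
    return o+d*(z-o[2])/d[2]
def dep(cal,u,v,d):
    T=cal["world_from_camera"]; return T[:3,:3]@(d*np.array([(u-cal["cx"])/cal["fx"],(v-cal["cy"])/cal["fy"],1]))+T[:3,3]
def w2px(cal,p):
    T=cal["world_from_camera"]; c=T[:3,:3].T@(np.array(p)-T[:3,3]); return c[0]/c[2]*cal["fx"]+cal["cx"],c[1]/c[2]*cal["fy"]+cal["cy"]
def w2fish(cal,p):
    T=cal["world_from_camera"]; c=T[:3,:3].T@(np.array(p)-T[:3,3]); th=np.arctan2(np.hypot(c[0],c[1]),c[2]); ph=np.arctan2(c[1],c[0])
    return cal["cx"]+cal["fx"]*th*np.cos(ph),cal["cy"]+cal["fx"]*th*np.sin(ph)
def fish2w(cal,u,v,z):
    T=cal["world_from_camera"]; a=u-cal["cx"];b=v-cal["cy"]; r=np.hypot(a,b);th=r/cal["fx"]
    d=T[:3,:3]@np.array([a/r*np.sin(th),b/r*np.sin(th),np.cos(th)]); o=T[:3,3]
    return o+d*(z-o[2])/d[2]
def crop(img,x0,y0,x1,y1,k,name):
    cv2.imwrite(f"pics/{name}.png",cv2.resize(img[y0:y1,x0:x1],None,fx=k,fy=k,interpolation=cv2.INTER_CUBIC))
E
python3 - <<'E'
from h import *
t=cv2.imread("pics/top0.png"); s=cv2.imread("pics/scene0.png")
crop(t,235,210,395,310,5,"tv"); crop(t,85,230,205,290,6,"tr"); crop(s,165,150,305,220,5,"sv"); crop(s,335,130,445,190,7,"sr")
E
```

```text
(no output)
```

View pics/tv.png

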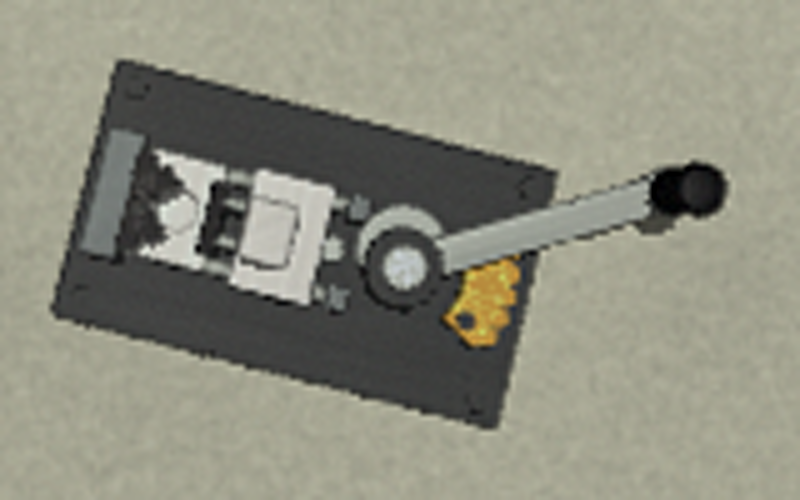

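View pics/tr.png

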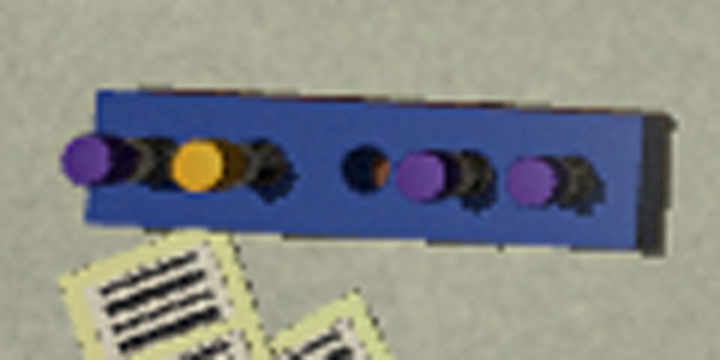

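View pics/sv.png

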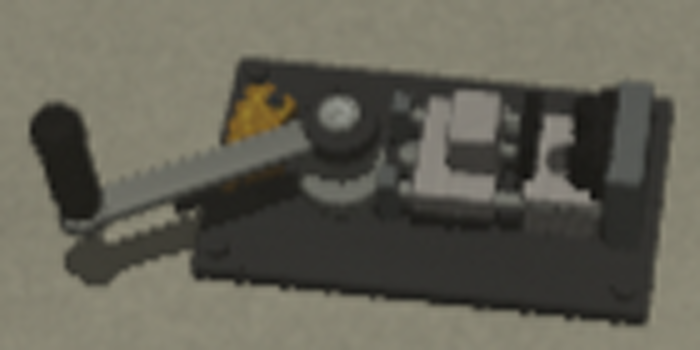

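View pics/sr.png

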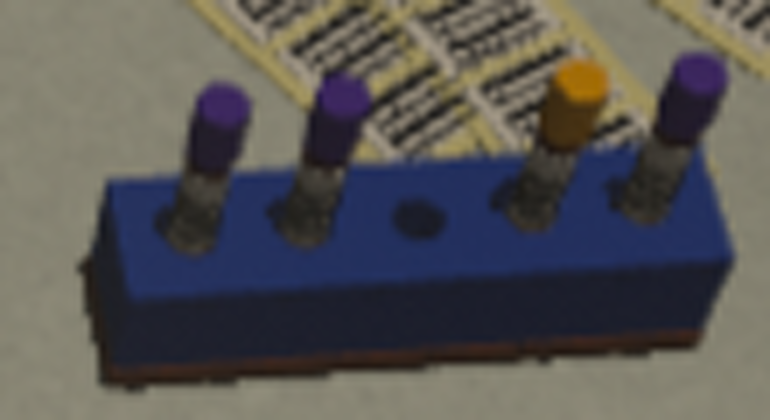

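View pics/wrist0.png

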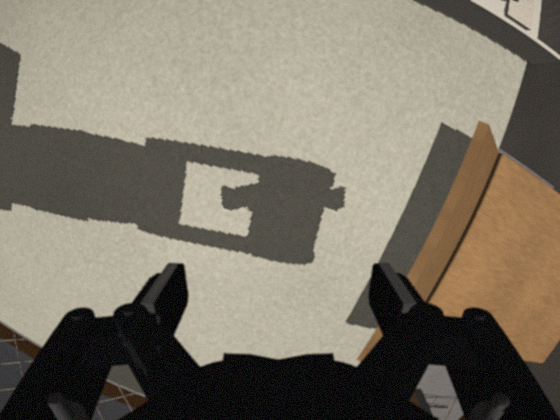

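Run:
```python
from h import *
ct=get_calibration("top"); cs=get_calibration("scene")
def P(cal,x0,y0,k,X,Y,z): return px2w(cal,x0+(X+.5)/k-.5,y0+(Y+.5)/k-.5,z)
tv=lambda X,Y,z:P(ct,235,210,5,X,Y,z); tr=lambda X,Y,z:P(ct,85,230,6,X,Y,z)
sv=lambda X,Y,z:P(cs,165,150,5,X,Y,z); sr=lambda X,Y,z:P(cs,335,130,7,X,Y,z)
np.set_printoptions(precision=4,suppress=True)
c=[tv(120,62,.012),tv(556,172,.012),tv(495,430,.012),tv(53,315,.012)]
for a in c: print(a)
c=np.array(c);o=c.mean(0); y=(c[0]+c[3]-c[1]-c[2])[:2]; print("len",np.linalg.norm(y)/2); y/=np.linalg.norm(y); x=np.array([y[1],-y[0]])
x2=(c[0]+c[1]-c[2]-c[3])[:2]/2;print("wid",np.linalg.norm(x2), "ang",np.arctan2(x[1],x[0]),np.arctan2(x2[1],x2[0]))
print("o",o,"well",o[:2]+.06*y,"pivot",o[:2]-.05*y)
a0=np.arctan2(x[1],x[0])-np.pi/3; print("grip pred",o[:2]-.05*y+.13*np.array([np.cos(a0),np.sin(a0)]))
print("grip top",tv(703,189,.129), sv(58,118,.129)); print("pivot top",tv(404,266,.07),tv(404,266,.06), sv(340,113,.07)); print("well", tv(180,213,.042), sv(556,160,.042))
c2=[sv(243,58,.012),sv(672,100,.012),sv(645,322,.012),sv(192,277,.012)]; print("scene o",np.mean(c2,0)); 
print("yellow",tr(198,165,.128), sr(583,82,.128)); print("p",tr(88,160,.128),tr(424,176,.128),tr(532,182,.128)); print(" s",sr(699,76,.128),sr(344,96,.128),sr(223,105,.128)); print("hole",tr(366,170,.055),sr(419,219,.055))
print("rack",tr(97,92,.055),tr(88,222,.055),tr(642,112,.055),tr(642,250,.055))
```

```text
[0.5637 0.0341 0.012 ]
[ 0.5049 -0.1792  0.012 ]
[ 0.3807 -0.1447  0.012 ]
[0.4412 0.0688 0.012 ]
len 0.22156016514792706
wid 0.1281400052398946 ang -0.27257663129790344 -0.27326843574429954
o [ 0.4727 -0.0553  0.012 ] well [0.4888 0.0025] pivot [ 0.4592 -0.1034]
grip pred [ 0.4915 -0.2294]
grip top [ 0.4937 -0.2243  0.129 ] [ 0.4941 -0.2226  0.129 ]
pivot top [ 0.462  -0.0973  0.07  ] [ 0.4618 -0.0982  0.06  ] [ 0.4678 -0.0981  0.07  ]
well [0.489 0.006 0.042] [0.4911 0.0024 0.042 ]
scene o [ 0.4775 -0.0554  0.012 ]
yellow [0.4856 0.3373 0.128 ] [0.4865 0.3363 0.128 ]
p [0.4883 0.3767 0.128 ] [0.4797 0.2562 0.128 ] [0.4767 0.2174 0.128 ]
 s [0.4898 0.3748 0.128 ] [0.4803 0.2567 0.128 ] [0.478  0.2164 0.128 ]
hole [0.4823 0.2975 0.055 ] [0.4825 0.2971 0.055 ]
rack [0.5149 0.4015 0.055 ] [0.4648 0.404  0.055 ] [0.5023 0.1907 0.055 ] [0.449  0.1908 0.055 ]
```

```bash
cat >> h.py <<'E'
np.set_printoptions(precision=4,suppress=True)
def plan(p,yang,ob=None):
    """yang = world angle of tool y axis, tool pointing down"""
    ob=ob or get_obs(); q=ob["eef_rot"]; R0=R.from_quat([q[1],q[2],q[3],q[0]])
    y=np.array([np.cos(yang),np.sin(yang),0]); z=np.array([0,0,-1.]); x=np.cross(y,z)
    R1=R.from_matrix(np.column_stack([x,y,z]))
    print("shift mm",R0.inv().apply(np.array(p)-ob["eef_pos"])*1e3,"rotvec",(R0.inv()*R1).as_rotvec())
def st():
    o=get_obs(); q=o["eef_rot"]; M=R.from_quat([q[1],q[2],q[3],q[0]]).as_matrix()
    print("t",round(o["time_s"],2),"p",o["eef_pos"],"yang",np.arctan2(M[1,1],M[0,1]),"tilt",M[:,2],"F",o["wrist_force"],"T",o["torque"],"op",o["opening"],"q",o["q"])
E
python3 - <<'E'
import bench; print([a for a in dir(bench) if not a.startswith('_')]); print(getattr(bench,'tip_extent',None))
from h import *
plan([.486,.337,.25],-.074); st()
E
```

```text
['MotionError', 'camera', 'get_calibration', 'get_obs', 'hand_in', 'tip_extent']
0.014
shift mm [ 573.8623 -717.2151   -4.3066] rotvec [-0.001 -0.001 -1.134]
t 0.15 p [ 0.204  -0.5372  0.2446] yang -1.2080233319033051 tilt [-0.0002  0.0013 -1.    ] F [-1.0446 -0.1121 -0.4022] T [-0.0334  0.0343  0.0251] op 0.9984760338247632 q [-1.4143  0.1814  1.6078  0.      1.3538 -0.2063]
```

```bash
python3 -m jog '[[[30,-37,0],[0,0,-0.06],1],[[60,-74,0],[0,0,-0.12],1],[[90,-112,0],[0,0,-0.18],1],[[120,-150,0],[0,0,-0.24],1],[[150,-187,0],[0,0,-0.3],1],[[180,-225,0],[0,0,-0.36],1],[[210,-262,0],[0,0,-0.42],1],[[240,-300,0],[0,0,-0.48],1],[[270,-337,0],[0,0,-0.54],1],[[300,-375,0],[0,0,-0.6],1],[[330,-412,0],[0,0,-0.66],1],[[360,-450,0],[0,0,-0.72],1],[[390,-487,0],[0,0,-0.78],1],[[420,-525,0],[0,0,-0.84],1],[[450,-562,0],[0,0,-0.9],1],[[480,-600,0],[0,0,-0.96],1],[[510,-637,0],[0,0,-1.02],1],[[540,-675,0],[0,0,-1.08],1],[[565,-705,0],[0,0,-1.12],1],[[574,-717,0],[0,0,-1.134],1]]'
python3 - <<'E'
from h import *
plan([.486,.337,.25],-.074); st()
E
```

```text
time_s: 1.82
eef_pos: [0.4599, 0.2579, 0.2453]
eef_rot: [-0.001, 0.732, 0.681, 0.0]
wrist_force: [1.2, -0.9, 0.7]
opening: 0.997
shift mm [80.7813 20.4043 -4.5684] rotvec [-0.0004 -0.0011  0.0028]
t 1.82 p [0.4599 0.2579 0.2453] yang -0.07119842796790946 tilt [-0.0003  0.0012 -1.    ] F [ 1.2024 -0.8867  0.6601] T [ 0.0004 -0.0071 -0.0104] op 0.9974815954728833 q [0.285  0.0736 1.7264 0.0012 1.3415 0.3559]
```

```bash
python3 -m jog '[[[30,7,0],[0,0,0],1],[[60,15,0],[0,0,0],1],[[81,20,0],[0,0,0],1],[[81,20,0],[0,0,0],1],[[81,20,0],[0,0,0],1],[[81,20,0],[0,0,0],1]]'
python3 - <<'E'
from h import *
st(); c=get_calibration("wrist"); p,d=camera("wrist"); cv2.imwrite("pics/w1.png",p[:,:,::-1])
for a in [(.486,.337,.128),(.489,.376,.128),(.4825,.297,.055)]: print(w2fish(c,a))
print(c["world_from_camera"])
o=get_obs();print("TCP proj",w2fish(c,o["eef_pos"]))
E
```

```text
time_s: 2.32
eef_pos: [0.4851, 0.3366, 0.2448]
eef_rot: [-0.001, 0.732, 0.682, -0.0]
wrist_force: [0.5, -0.2, 0.3]
opening: 1.0
t 2.32 p [0.4851 0.3366 0.2448] yang -0.07099082969941696 tilt [-0.0015  0.0002 -1.    ] F [ 0.5033 -0.1759  0.2599] T [ 0.0037  0.023  -0.0296] op 1.0003130547440475 q [0.4053 0.2159 1.5666 0.0008 1.3604 0.4762]
(np.float64(278.9986971947302), np.float64(208.95726768563958))
(np.float64(279.2988456578705), np.float64(159.96141906055732))
(np.float64(278.31605302521405), np.float64(225.79418943663282))
[[ 0.9974 -0.0679 -0.0227  0.4911]
 [-0.0716 -0.9554 -0.2866  0.4106]
 [-0.0022  0.2875 -0.9578  0.3753]
 [ 0.      0.      0.      1.    ]]
TCP proj (np.float64(277.5314012108951), np.float64(283.75540668321406))
```

View pics/w1.png

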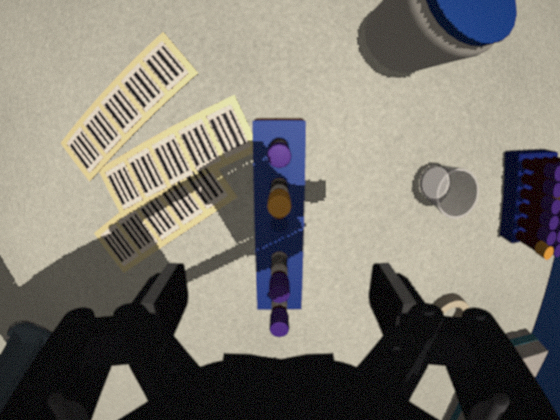

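```bash
python3 - <<'E'
from h import *
plan([.486,.3368,.110],-.074)
E
python3 -m jog '[[[0,1,30],[0,0,0],1],[[0,1,60],[0,0,0],1],[[0,1,85],[0,0,0],1],[[0,1,110],[0,0,0],1],[[0,1,125],[0,0,0],1],[[0,1,135],[0,0,0],1],[[0,1,135],[0,0,0],1],[[0,1,135],[0,0,0],1]]'
python3 - <<'E'
from h import *
plan([.486,.3368,.110],-.074)
st(); c=get_calibration("wrist"); p,d=camera("wrist"); cv2.imwrite("pics/w2.png",p[:,:,::-1])
E
```

```text
shift mm [  0.5199   0.9179 135.0631] rotvec [-0.0012 -0.0003  0.0023]
time_s: 3.03
eef_pos: [0.4863, 0.3357, 0.1105]
eef_rot: [-0.001, 0.732, 0.681, -0.0]
wrist_force: [0.1, -0.2, 0.0]
opening: 1.001
shift mm [ 1.1107 -0.3691  0.502 ] rotvec [-0.0011 -0.0003  0.0013]
t 3.03 p [0.4863 0.3357 0.1105] yang -0.0726640183366686 tilt [-0.0011  0.0004 -1.    ] F [ 0.102  -0.1803  0.0231] T [-0.0036  0.0172 -0.013 ] op 1.0006470372094836 q [0.403  0.3677 1.6675 0.0009 1.1072 0.4753]
```

View pics/w2.png

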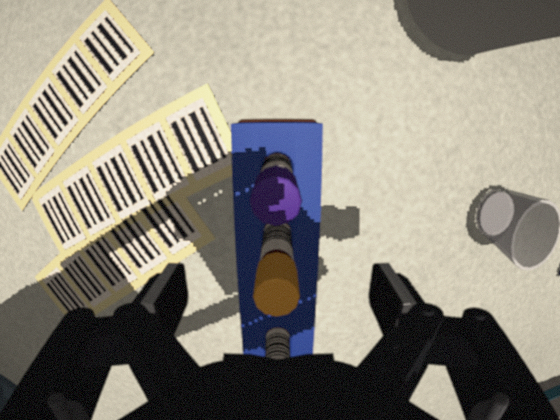

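```bash
python3 -m jog '[[[1,0,0],[0,0,0],0.4],[[1,0,0],[0,0,0],0.2],[[1,0,0],[0,0,0],0],[[1,0,0],[0,0,0],0],[[1,0,0],[0,0,0],0],[[1,0,0],[0,0,0],0],[[1,0,0],[0,0,0],0],[[1,0,0],[0,0,0],0],[[1,0,0],[0,0,0],0],[[1,0,0],[0,0,0],0]]'
python3 - <<'E'
from h import *
st(); c=get_calibration("wrist"); p,d=camera("wrist"); cv2.imwrite("pics/w3.png",p[:,:,::-1])
E
```

```text
time_s: 3.92
eef_pos: [0.487, 0.3372, 0.1116]
eef_rot: [-0.0, 0.732, 0.681, 0.001]
wrist_force: [-2.1, -1.0, 3.5]
opening: 0.202
t 3.92 p [0.487  0.3372 0.1116] yang -0.07234220434502163 tilt [ 0.0006  0.0013 -1.    ] F [-2.128  -1.0091  3.5038] T [0.0422 0.3785 0.022 ] op 0.20220815846096588 q [0.405  0.3679 1.6646 0.001  1.108  0.4768]
```

View pics/w3.png

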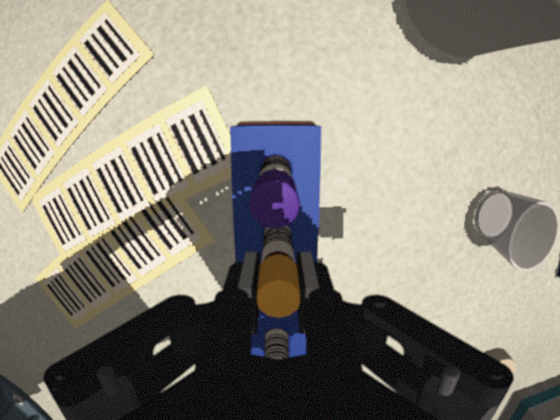

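```bash
python3 -m jog '[[[0,0,-5],[0,0,0],0],[[0,0,-15],[0,0,0],0],[[0,0,-30],[0,0,0],0],[[0,0,-50],[0,0,0],0],[[0,0,-75],[0,0,0],0],[[0,0,-100],[0,0,0],0],[[0,0,-125],[0,0,0],0],[[0,0,-140],[0,0,0],0],[[0,0,-140],[0,0,0],0]]'
python3 - <<'E'
from h import *
st(); plan([.4895,.0035,.25],-.074)
c=get_calibration("wrist"); p,d=camera("wrist"); cv2.imwrite("pics/w4.png",p[:,:,::-1])
E
```

```text
time_s: 4.72
eef_pos: [0.489, 0.3379, 0.2568]
eef_rot: [0.001, 0.732, 0.681, 0.005]
wrist_force: [1.3, -0.0, 0.7]
opening: 0.203
t 4.72 p [0.489  0.3379 0.2568] yang -0.07233296885948427 tilt [ 0.0083  0.0044 -1.    ] F [ 1.2508 -0.0151  0.6935] T [ 0.0303 -0.0319  0.004 ] op 0.20296714232623014 q [0.4048 0.2077 1.5517 0.0008 1.3728 0.4769]
shift mm [-333.5518   24.5977    5.3524] rotvec [ 0.008  -0.005   0.0017]
```

View pics/w4.png

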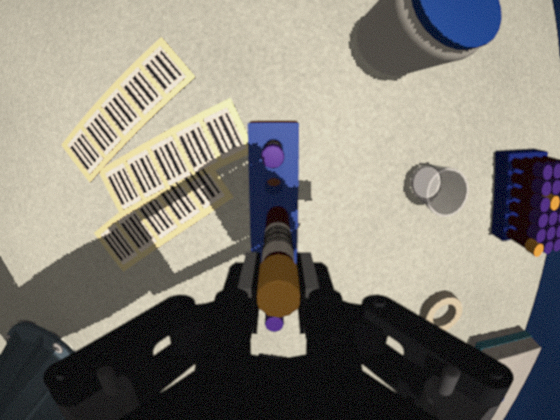

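```bash
python3 -m jog '[[[-15,1,0],[0,0,0],0],[[-40,3,0],[0,0,0],0],[[-70,5,0],[0,0,0],0],[[-100,7,0],[0.008,-0.005,0],0],[[-130,9,0],[0.008,-0.005,0],0],[[-160,12,0],[0.008,-0.005,0],0],[[-190,14,0],[0.008,-0.005,0],0],[[-220,16,0],[0.008,-0.005,0],0],[[-250,18,0],[0.008,-0.005,0],0],[[-280,21,0],[0.008,-0.005,0],0],[[-310,23,0],[0.008,-0.005,0],0],[[-325,24,0],[0.008,-0.005,0],0],[[-333,25,0],[0.008,-0.005,0],0],[[-333,25,0],[0.008,-0.005,0],0],[[-333,25,0],[0.008,-0.005,0],0],[[-333,25,0],[0.008,-0.005,0],0]]'
python3 - <<'E'
from h import *
st(); plan([.4895,.0035,.25],-.074)
for n in ["wrist","scene","top"]:
    c=get_calibration(n); p,d=camera(n); cv2.imwrite(f"pics/{n}5.png",p[:,:,::-1])
    if n=="wrist": print(w2fish(c,[.4895,.0035,.042]))
    else: print(w2px(c,[.4895,.0035,.042]), w2px(c,[.4895,.0035,.155]),w2px(c,[.4895,.0035,.273]))
E
```

```text
time_s: 6.1
eef_pos: [0.4885, 0.0044, 0.2526]
eef_rot: [-0.001, 0.732, 0.681, -0.002]
wrist_force: [0.1, -0.1, -0.2]
opening: 0.205
t 6.1 p [0.4885 0.0044 0.2526] yang -0.07172135928285912 tilt [-0.0041 -0.0006 -1.    ] F [ 0.1395 -0.0749 -0.2016] T [0.032  0.04   0.0028] op 0.20463521774749696 q [-0.2335 -0.0198  1.8071 -0.0016  1.3582 -0.1614]
shift mm [-0.8248  1.0254  2.6143] rotvec [-0.0041  0.0009  0.0023]
(np.float64(279.5694131466798), np.float64(184.90909849987878))
(np.float64(276.1520171125451), np.float64(181.01036043899637)) (np.float64(275.98600005218805), np.float64(152.31616625082128)) (np.float64(275.7773677230636), np.float64(116.25639894164219))
(np.float64(271.64296902824185), np.float64(251.94528073150752)) (np.float64(271.6344402814324), np.float64(251.61860019097145)) (np.float64(271.6230750416887), np.float64(251.18327214738906))
```

View pics/wrist5.png

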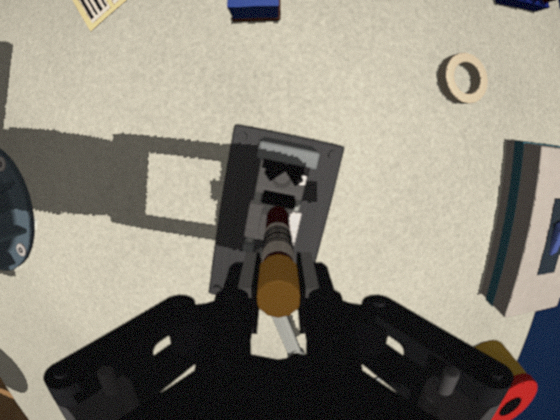

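View pics/scene5.png

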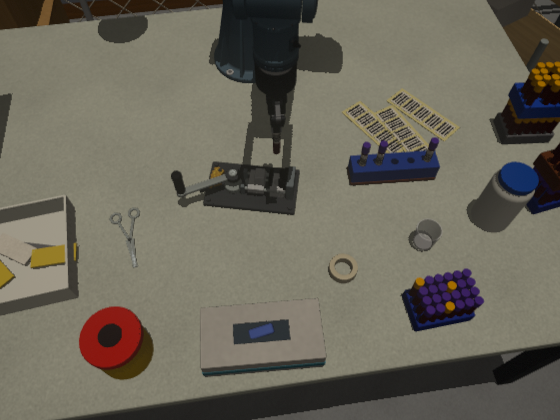

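Run:
```python
from h import *
w=cv2.imread("pics/wrist5.png"); crop(w,220,120,350,230,6,"w5c")
c=get_calibration("wrist"); o=get_obs(); print(o["eef_pos"],w2fish(c,o["eef_pos"]-[0,0,.0976]))
```

```text
[0.4888 0.0046 0.253 ] (np.float64(278.07894996620587), np.float64(216.79120534628981))
```

View pics/w5c.png

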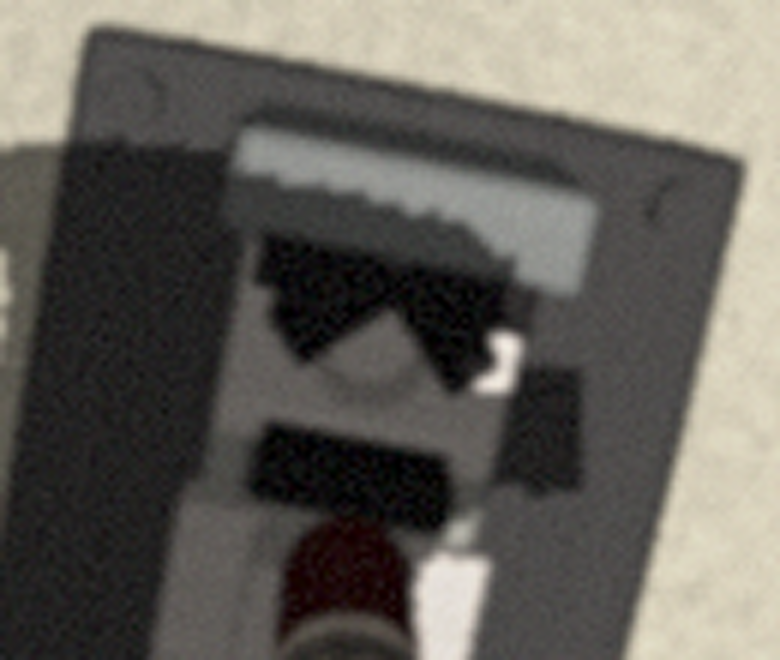

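Run:
```python
from h import *
c=get_calibration("wrist")
f=lambda X,Y,z: fish2w(c,220+(X+.5)/6-.5,120+(Y+.5)/6-.5,z)
a=f(92,30,.012);b=f(742,162,.012); print(a,b,np.linalg.norm(a-b))
x=(b-a)[:2]; x/=np.linalg.norm(x); y=np.array([-x[1],x[0]]); m=((a+b)/2)[:2]
print("ang",np.arctan2(x[1],x[0]),"well",m-.0525*y)
print("arc bottom",f(372,402,.042),"V",f(390,308,.072), "predicted well px",[ (np.array(w2fish(c,[.4895,.0035,.042]))-[220,120])*6])
# near mouth point = well -9.5 y ;
p=f(372,402,.042)[:2]+.0095*y; print("well from arc",p)
print("well x from V:", f(390,308,.072)[:2], "along y")
print("foot", f(348,515,.16))
```

```text
[0.4439 0.0711 0.012 ] [0.5661 0.0375 0.012 ] 0.12675821536638276
ang -0.26819571700574446 well [0.4911 0.0037]
arc bottom [0.492  0.0015 0.042 ] V [0.4962 0.0237 0.072 ] predicted well px [array([354.9543, 389.6381])]
well from arc [0.4945 0.0107]
well x from V: [0.4962 0.0237] along y
foot [0.4892 0.0147 0.16  ]
```

Run:
```python
from h import *
c=get_calibration("wrist")
f=lambda X,Y,z: fish2w(c,220+(X+.5)/6-.5,120+(Y+.5)/6-.5,z)
th=-.27; x=np.array([np.cos(th),np.sin(th)]); y=np.array([-x[1],x[0]])
def loc(p,w=np.array([.490,.0035])): d=p[:2]-w; return d@x*1e3,d@y*1e3
for n,X,Y,z in [("pad L",270,424,.072),("pad R",448,462,.072),("V",390,308,.072),("Vtip l",305,362,.072),("Vtip r",457,393,.072),("arc",372,402,.042),("arc l",315,370,.042),("plate top L",240,127,.07),("plate R",600,205,.07)]:
    print(n,f(X,Y,z),loc(f(X,Y,z)))
for dz in (.042,.072):
  pts=[np.append(np.array([.49,.0035])+.0095*(np.cos(t)*x+np.sin(t)*y),dz) for t in np.arange(0,6.3,np.pi/2)]
  print([((np.array(w2fish(c,p))-[220,120])*6).round() for p in pts])
```

```text
pad L [0.4753 0.0058 0.072 ] (np.float64(-14.785625029346473), np.float64(-1.7106157410224938))
pad R [ 0.5041 -0.0027  0.072 ] (np.float64(15.191336607787104), np.float64(-2.2150005805698023))
V [0.4962 0.0237 0.072 ] (np.float64(0.6106177212738224), np.float64(21.10032332837212))
Vtip l [0.4818 0.0157 0.072 ] (np.float64(-11.144070041319601), np.float64(9.61280119688051))
Vtip r [0.5062 0.0088 0.072 ] (np.float64(14.190341798695162), np.float64(9.477897641264816))
arc [0.492  0.0015 0.042 ] (np.float64(2.4325562117793766), np.float64(-1.3915386919070392))
arc l [0.4822 0.0081 0.042 ] (np.float64(-8.71590357077348), np.float64(2.3399684329170176))
plate top L [0.4743 0.0546 0.07  ] (np.float64(-28.78548092878693), np.float64(45.04869380481756))
plate R [0.5313 0.0381 0.07  ] (np.float64(30.585463406765808), np.float64(44.34312656479467))
[array([410., 400.]), array([368., 338.]), array([306., 379.]), array([347., 440.]), array([410., 400.])]
[array([415., 440.]), array([369., 373.]), array([301., 418.]), array([346., 484.]), array([415., 440.])]
```

Run:
```python
from h import *
# top view depth map in vise frame
c=get_calibration("top"); d=np.load("pics/top0d.npy")
th=-.271; x=np.array([np.cos(th),np.sin(th)]); y=np.array([-x[1],x[0]]); w=np.array([.490,.0035])
pts=[]
for v in range(215,300):
  for u in range(240,350):
    if d[v,u]>0:
      p=dep(c,u,v,d[v,u]); l=p[:2]-w; pts.append((l@x*1e3,l@y*1e3,p[2]*1e3))
pts=np.array(pts)
g={}
for a in range(-24,25,3):
    pass
print("     x:",*[f"{a:4d}" for a in range(-24,25,4)])
for b in range(56,-60,-2):
    row=[]
    for a in range(-24,25,4):
        m=(abs(pts[:,0]-a)<2)&(abs(pts[:,1]-b)<1.5)
        row.append(f"{np.median(pts[m,2]):4.0f}" if m.any() else "   .")
    print(f"y{b:4d} ",*row)
c=get_calibration("wrist"); p,dw=camera("wrist"); np.save("pics/w5d.npy",dw); print(dw[150:200:6,278])
```

```text
x:  -24  -20  -16  -12   -8   -4    0    4    8   12   16   20   24
y  56     0    2    0    3    1    3    4    2    2    3   -2    1   -1
y  54     1    3    0    3    0    5    6    2   -1    1   -4    1   -2
y  52    10    2    3    5    1    9    4   16    4    1    5    2   15
y  50    15   15   14   11   12    9   14   16   15    9   12   13   14
y  48    14   16   14    9   13   13   15   15   15   12   12   17   15
y  46    11   16   13    9   14   12   12    .   15   12   10   17   13
y  44    71    .   73    .   71   73    .   68    .   71   73   71    .
y  42    74   71   74   71   71   73   74   72   73   71   73   73   72
y  40    72   71   73   73   74   72   74   72   71   73   73   72   72
y  38    69   72   74   73   75   72   72   72   73   73   74   75   73
y  36    74   73   73   73   72   71   72   73   73   75   75   75   71
y  34    72   72   75   72   72   74   73   75   71   74   73   73   74
y  32    74   74   75   74   72   73   73   76   74   74   72   71   73
y  30    75   76   74   76   72   73   73   75   73   73   73   71   75
y  28    75   73   73   
[... 2508 characters left out ...]
  45   41   72   73   74   72   75   72   74   43   45   43
y -44    45   45   44   70   73   73   72   71   70   72   44   46   42
y -46    44   46   44   72   72   74   73   71   72   76   42   45   43
y -48    44   47   45   71   74   76   74   72   76   71   41   43   41
y -50    44   44   56   70   72   74   72   75   73   74   44   44   42
y -52    43   44   45   69   71   74   69   47   73    .   44   43   45
y -54    44   43   43   42   44   41   44   45   43   42   44   43   45
y -56    45   43   43   44   42   40   44   45   43   41   44   42   45
y -58    42   46   44   44   42   44   44   46   44   44   44   42   46
[0.3067 0.3064 0.3092 0.3107 0.3131 0.3714 0.3534 0.3464 0.3216]
```

Run:
```python
from h import *
from scipy.optimize import minimize
th=-.271; x=np.array([np.cos(th),np.sin(th)]); y=np.array([-x[1],x[0]]); w=np.array([.490,.0035])
for _ in range(1):
  c=get_calibration("top"); d=np.load("pics/top0d.npy")
  P=[]
  for v in range(235,270):
    for u in range(255,290):
      if d[v,u]>0:
        p=dep(c,u,v,d[v,u])
        # point where the ray crosses the mouth plane z=.042
        m=px2w(c,u,v,.0415); l=m[:2]-w; P.append((l@x*1e3,l@y*1e3,p[2]*1e3))
  P=np.array(P); 
  A=P[(P[:,2]<28)&(abs(P[:,0])<14)&(P[:,1]>-8)&(P[:,1]<16)]; B=P[(P[:,2]>35)&(P[:,2]<50)&(abs(P[:,0])<16)&(P[:,1]>-8)&(P[:,1]<12)]
  def cost(q):
    ra=np.hypot(A[:,0]-q[0],A[:,1]-q[1])-9.5; rb=9.5-np.hypot(B[:,0]-q[0],B[:,1]-q[1])
    return np.sum(np.clip(ra,0,None)**2)+np.sum(np.clip(rb,0,None)**2)
  r=minimize(cost,[0,4],method="Nelder-Mead"); print(r.x,r.fun,len(A),len(B), w+(r.x[0]*x+r.x[1]*y)/1e3)
# pad front, V
d5=np.load("pics/w5d.npy")
```

```text
[-0.4118  3.9793] 0.0 47 56 [0.4907 0.0074]
```

Run:
```python
from h import *
from scipy.optimize import minimize
th=-.271; x=np.array([np.cos(th),np.sin(th)]); y=np.array([-x[1],x[0]]); w=np.array([.490,.0035])
c=get_calibration("wrist"); d=np.load("pics/w5d.npy"); T=c["world_from_camera"]
def fd(u,v,z):
    a=u-c["cx"];b=v-c["cy"]; r=np.hypot(a,b);t=r/c["fx"]; dr=np.array([a/r*np.tan(t),b/r*np.tan(t),1]); return T[:3,:3]@(z*dr)+T[:3,3]
P=[]
for v in range(120,300):
  for u in range(215,350):
    if d[v,u]>0:
      p=fd(u,v,d[v,u]); m=fish2w(c,u,v,.042); l=p[:2]-w; k=m[:2]-w; P.append((l@x*1e3,l@y*1e3,p[2]*1e3,k@x*1e3,k@y*1e3,p[0],p[1],u,v))
P=np.array(P); np.save("pics/P.npy",P)
for b in range(56,-24,-2):
    row=[]
    for a in range(-24,25,4):
        m=(abs(P[:,0]-a)<2)&(abs(P[:,1]-b)<1.1)&(P[:,2]<90)
        row.append(f"{np.median(P[m,2]):4.0f}" if m.any() else "   .")
    print(f"y{b:4d} ",*row)
q=P[(P[:,2]>120)&(P[:,2]<300)&(abs(P[:,0])<40)&(P[:,1]<60)]
for z0 in range(150,290,8):
    m=q[(abs(q[:,2]-z0)<4)&(abs(q[:,5]-.489)<.011)&(q[:,6]>-.01)]
    if len(m): print(z0,len(m),"x",m[:,5].min(),m[:,5].max(),"ymax",np.percentile(m[:,6],95), "u",m[:,7].min(),m[:,7].max())
```

```text
y  56     2    1    2    2    3    2    3    2    2    2    1    2    3
y  54     4    3    3    7   12   11   11   11   11   11   11   10   11
y  52    13   14   13   14   14   13   14   14   13   13   13   13   14
y  50    14   14   14   14   14   14   14   13   14   14   14   14   14
y  48    14   14   13   14   14   13   14   14   14   14   14   14   13
y  46    50   49   47   50   46   47   50   44   44   46   41   49   47
y  44    73   74   74   73   73   73   74   74   73   74   74   73   73
y  42    74   74   74   74   74   74   74   74   74   74   74   74   74
y  40    74   74   74   74   74   74   74   74   74   74   74   74   73
y  38    74   74   74   74   74   74   75   74   74   74   74   74   74
y  36    74   74   75   74   74   74   73   74   74   73   73   74   74
y  34    74   74   74   74   73   74   74   74   74   74   73   74   74
y  32    74   74   74   74   74   73   74   74   74   74   74   74   73
y  30    74   73   73   74   74   74   74   73   73   73   74   73   73
y  28    72   74   74   74   74   74   73   74   74   74   73   74   74
y  26     .   74   7
[... 2586 characters left out ...]
.48155159486854116 0.49722151602061126 ymax 0.014880634498417155 u 263.0 293.0
238 218 x 0.4813632405760888 0.4969678429302994 ymax 0.014779121361052304 u 262.0 293.0
246 226 x 0.47803574538238447 0.4999878769996447 ymax 0.017200990435292423 u 252.0 300.0
254 387 x 0.47804555045076497 0.49998228580788634 ymax 0.01727175836144183 u 251.0 301.0
262 494 x 0.47800315117034525 0.4999874326024315 ymax 0.017516007408686862 u 249.0 302.0
270 1083 x 0.47806982534729264 0.4999376735670747 ymax 0.016978828689176884 u 247.0 303.0
278 225 x 0.47810470022342605 0.4999995987724213 ymax 0.01753241707399922 u 245.0 304.0
286 33 x 0.47801385460478757 0.47970537927456985 ymax 0.018760192997626716 u 243.0 247.0
```

Run:
```python
from h import *
from scipy.optimize import minimize
P=np.load("pics/P.npy")
A=P[(P[:,2]<34)&(abs(P[:,3])<14)&(P[:,4]>-8)&(P[:,4]<14)][:,3:5]; B=P[(P[:,2]>40)&(P[:,2]<47)&(abs(P[:,3])<16)&(P[:,4]>-8)&(P[:,4]<12)][:,3:5]
def cost(q):
    return np.sum(np.clip(np.hypot(*(A-q[:2]).T)-9.5,0,None)**2)+np.sum(np.clip(9.5-np.hypot(*(B-q[:2]).T),0,None)**2)
for s in ([0,4],[2,6],[-1,7],[1,3]):
  r=minimize(cost,s,method="Nelder-Mead"); print(r.x,r.fun,len(A),len(B))
for lo,hi,n in [(-14,-10,"pad"),(20,26,"V"),(30,44,"plate")]:
  m=P[(P[:,2]>68)&(P[:,2]<78)&(P[:,1]>lo)&(P[:,1]<hi)&(abs(P[:,0])<45)]; print(n,np.percentile(m[:,0],[1,50,99]),m[:,0].min(),m[:,0].max())
m=P[(P[:,2]>71)&(P[:,2]<78)&(P[:,1]<0)&(abs(P[:,0])<12)]; print("pad front",np.percentile(m[:,1],[95,100]))
# tube axis fit
q=P[(P[:,2]>165)&(P[:,2]<235)&(abs(P[:,5]-.489)<.010)&(P[:,6]>-.01)][:,[5,6,2]]
f=lambda a: np.sum(np.minimum(np.abs(np.hypot(q[:,0]-a[0]-a[2]*(q[:,2]-200)*1e-3,q[:,1]-a[1]-a[3]*(q[:,2]-200)*1e-3)-.008),.003))*1e3
r=minimize(f,[.489,.0067,0,0],method="Nelder-Mead",options=dict(initial_simplex=np.array([[.489,.0067,0,0],[.491,.0067,0,0],[.489,.0087,0,0],[.489,.0067,.02,0],[.489,.0067,0,.02]]),maxiter=4000,xatol=1e-7,fatol=1e-6)); print(r.x,r.fun/len(q)); st()
```

```text
[0.0011 8.2664] 0.0 139 254
[0.1155 8.1593] 0.0 139 254
[0.0117 8.2619] 0.0 139 254
[0.3638 8.3117] 0.0 139 254
pad [-15.8119  -0.4476  16.2766] -16.118213023390183 16.849925226665754
V [-21.7138   0.7189  22.7288] -22.23688612529109 22.90725885096248
plate [-28.6078   0.1524  29.3494] -29.271518956799856 30.28256420931285
pad front [-7.1089 -6.7423]
[0.4889 0.0067 0.0041 0.0064] 0.17784030558478497
t 6.3 p [0.4889 0.0045 0.2531] yang -0.07079234082527001 tilt [-0.0032 -0.0011 -1.    ] F [-0.2487 -0.5297 -0.2528] T [ 0.0244 -0.0374 -0.0176] op 0.20097087378335537 q [-0.233  -0.0201  1.8064 -0.0019  1.3582 -0.1618]
```

```bash
python3 - <<'E'
from h import *
plan([.4915,.0078,.18],-.073)
E
python3 -m jog '[[[3,2,0],[-0.003,0.001,0],0],[[3,3,10],[-0.003,0.001,0],0],[[3,3,25],[-0.003,0.001,0],0],[[3,3,45],[-0.003,0.001,0],0],[[3,3,60],[-0.003,0.001,0],0],[[3,3,70],[-0.003,0.001,0],0],[[3,3,73],[-0.003,0.001,0],0],[[3,3,73],[-0.003,0.001,0],0],[[3,3,73],[-0.003,0.001,0],0]]'
python3 - <<'E'
from h import *
st(); plan([.4915,.0078,.1176],-.073)
for n in ["wrist","scene"]:
    c=get_calibration(n); p,d=camera(n); cv2.imwrite(f"pics/{n}6.png",p[:,:,::-1])
    if n=="wrist": crop(p[:,:,::-1],220,100,350,230,5,"w6c"); np.save("pics/w6d.npy",d)
    else: crop(p[:,:,::-1],215,120,315,220,6,"s6c")
E
```

```text
shift mm [ 3.593   2.612  73.0635] rotvec [-0.0032  0.0014  0.0022]
time_s: 7.05
eef_pos: [0.4923, 0.0072, 0.1805]
eef_rot: [0.0, 0.732, 0.682, 0.0]
wrist_force: [-0.0, 0.5, 0.6]
opening: 0.198
t 7.05 p [0.4923 0.0072 0.1805] yang -0.0707082094554338 tilt [ 0.0005 -0.0005 -1.    ] F [-0.0274  0.5284  0.5699] T [-0.0223  0.0341 -0.0069] op 0.19811660985299737 q [-0.2268  0.0658  1.8739 -0.0004  1.2014 -0.1559]
shift mm [ 0.5933 -0.8315 62.901 ] rotvec [0.0005 0.0005 0.0023]
```

View pics/w6c.png

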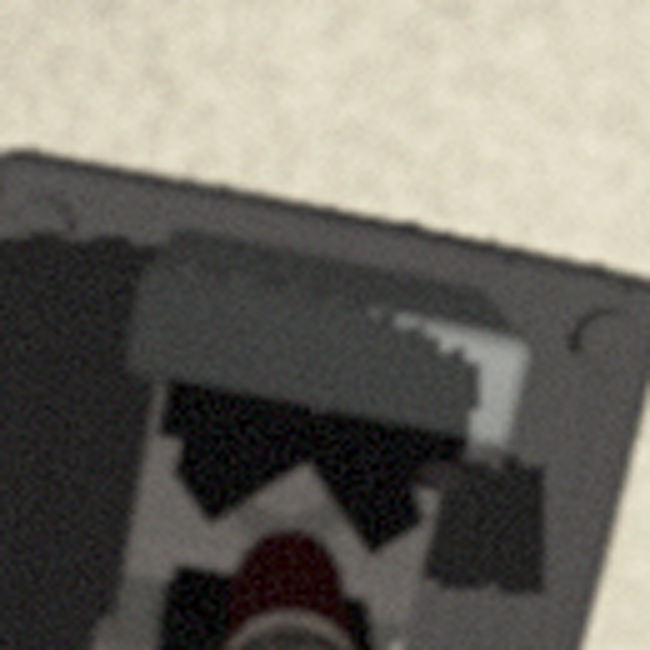

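View pics/s6c.png

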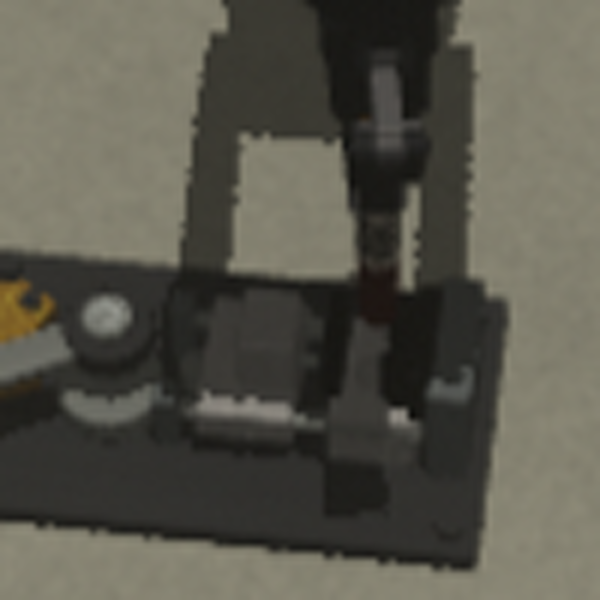

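```bash
python3 -m jog '[[[0.5,-0.5,8],[0,0,0],0],[[0.5,-0.5,18],[0,0,0],0],[[0.5,-0.5,26],[0,0,0],0],[[0.5,-0.5,32],[0,0,0],0],[[0.5,-0.5,35],[0,0,0],0],[[0.5,-0.5,38],[0,0,0],0],[[0.5,-0.5,40],[0,0,0],0],[[0.5,-0.5,42],[0,0,0],0]]'
python3 - <<'E'
from h import *
st(); plan([.4915,.0078,.1176],-.073)
E
```

```text
time_s: 7.82
eef_pos: [0.4923, 0.0075, 0.139]
eef_rot: [0.001, 0.732, 0.682, 0.0]
wrist_force: [0.2, 0.5, 0.1]
opening: 0.203
t 7.82 p [0.4923 0.0075 0.139 ] yang -0.07076008518310295 tilt [ 0.0018 -0.0008 -1.    ] F [0.2108 0.4885 0.1168] T [ 0.0175 -0.046  -0.006 ] op 0.20251726743446605 q [-0.2261  0.1236  1.9057 -0.0004  1.1103 -0.1551]
shift mm [ 0.2357 -0.8998 21.3679] rotvec [0.0019 0.0007 0.0022]
```

```bash
python3 -m jog '[[[0.2,-0.5,4],[0,0,0],0],[[0.2,-0.5,8],[0,0,0],0],[[0.2,-0.5,12],[0,0,0],0],[[0.2,-0.5,15],[0,0,0],0],[[0.2,-0.5,17],[0,0,0],0],[[0.2,-0.5,18],[0,0,0],0],[[0.2,-0.5,18.5],[0,0,0],0]]'
python3 - <<'E'
from h import *
st()
E
```

```text
time_s: 8.4
eef_pos: [0.4918, 0.0077, 0.1203]
eef_rot: [0.001, 0.732, 0.682, 0.0]
wrist_force: [-0.5, -0.2, -0.4]
opening: 0.197
t 8.4 p [0.4918 0.0077 0.1203] yang -0.07076570587518101 tilt [ 0.0016 -0.0008 -1.    ] F [-0.5494 -0.1959 -0.4361] T [ 0.0185 -0.0125 -0.0579] op 0.19701695113719614 q [-0.2258  0.1519  1.9181 -0.0004  1.0698 -0.1549]
```

```bash
python3 -m jog '[[[0,0,0.7],[0,0,0],0],[[0,0,1.4],[0,0,0],0],[[0,0,2],[0,0,0],0],[[0,0,2],[0,0,0],0]]'
python3 -m jog '[[[0,0,0.4],[0,0,0],0],[[0,0,0.8],[0,0,0],0],[[0,0,0.8],[0,0,0],0]]'
python3 - <<'E'
from h import *
st()
E
```

```text
time_s: 8.73
eef_pos: [0.4919, 0.0077, 0.1182]
eef_rot: [0.001, 0.732, 0.682, 0.0]
wrist_force: [0.2, -0.5, -0.5]
opening: 0.198
time_s: 8.98
eef_pos: [0.492, 0.0077, 0.1177]
eef_rot: [0.001, 0.732, 0.682, 0.0]
wrist_force: [-0.1, -0.4, 1.9]
opening: 0.204
t 8.98 p [0.492  0.0077 0.1177] yang -0.07080197151590581 tilt [ 0.0019 -0.0008 -1.    ] F [-0.1493 -0.4     1.9378] T [ 0.0257  0.1464 -0.0201] op 0.20448963518310279 q [-0.2259  0.1562  1.9194 -0.0004  1.0639 -0.1549]
```

```bash
python3 -m jog '[[[0,0,0],[0,0,0],0.4],[[0,0,0],[0,0,0],0.6],[[0,0,0],[0,0,0],0.8],[[0,0,0],[0,0,0],1],[[0,0,0],[0,0,0],1],[[0,0,0],[0,0,0],1],[[0,0,0],[0,0,0],1]]'
python3 - <<'E'
from h import *
st()
c=get_calibration("wrist"); p,d=camera("wrist"); cv2.imwrite("pics/w7.png",p[:,:,::-1])
E
```

```text
time_s: 9.57
eef_pos: [0.492, 0.0077, 0.1177]
eef_rot: [0.001, 0.732, 0.682, 0.0]
wrist_force: [-0.5, -0.0, -0.8]
opening: 1.001
t 9.57 p [0.492  0.0077 0.1177] yang -0.0707230606820395 tilt [ 0.0019 -0.0008 -1.    ] F [-0.5074 -0.0047 -0.8208] T [-0.0364  0.0301 -0.0426] op 1.000520623241341 q [-0.2258  0.1563  1.9194 -0.0004  1.0639 -0.1549]
```

View pics/w7.png

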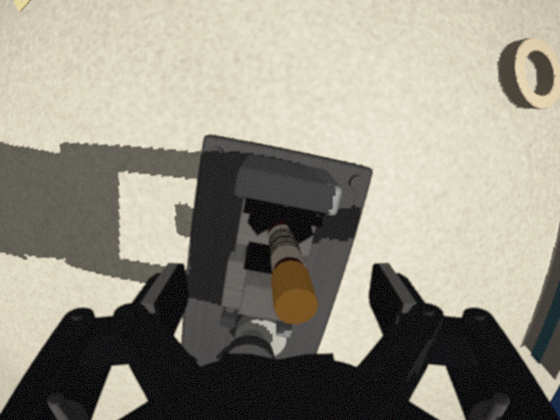

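```bash
python3 -m jog '[[[0,0,-8],[0,0,0],1],[[0,0,-25],[0,0,0],1],[[0,0,-50],[0,0,0],1],[[0,0,-80],[0,0,0],1],[[0,0,-110],[0,0,0],1],[[0,0,-130],[0,0,0],1],[[0,0,-140],[0,0,0],1],[[0,0,-140],[0,0,0],1]]'
python3 - <<'E'
from h import *
st(); plan([.4943,-.2245,.20],-.08)
c=get_calibration("top"); p,d=camera("top"); cv2.imwrite("pics/t8.png",p[:,:,::-1])
c=get_calibration("scene"); p,d=camera("scene"); crop(p[:,:,::-1],165,110,325,220,5,"s8c")
E
```

```text
time_s: 10.28
eef_pos: [0.4931, 0.0076, 0.2607]
eef_rot: [0.003, 0.732, 0.682, 0.002]
wrist_force: [0.9, -0.7, 0.1]
opening: 1.0
t 10.28 p [0.4931 0.0076 0.2607] yang -0.07060309360999731 tilt [ 0.0072 -0.002  -1.    ] F [ 0.8679 -0.7477  0.1072] T [-0.0063 -0.0032 -0.0265] op 1.0000249294572872 q [-0.2256 -0.0243  1.7949 -0.0004  1.3635 -0.1549]
shift mm [-231.3124   17.112    61.1386] rotvec [0.0073 0.0015 0.0094]
```

View pics/s8c.png

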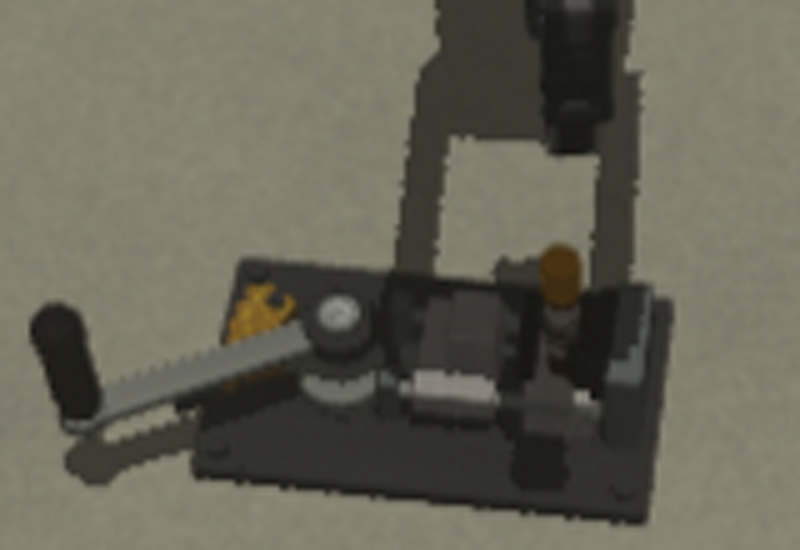

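```bash
python3 -m jog '[[[-20,1,0],[0,0,0],1],[[-50,4,10],[0.007,0.001,0.009],1],[[-80,6,20],[0.007,0.001,0.009],1],[[-115,9,30],[0.007,0.001,0.009],1],[[-150,11,45],[0.007,0.001,0.009],1],[[-185,14,55],[0.007,0.001,0.009],1],[[-210,16,60],[0.007,0.001,0.009],1],[[-225,17,61],[0.007,0.001,0.009],1],[[-231,17,61],[0.007,0.001,0.009],1],[[-231,17,61],[0.007,0.001,0.009],1],[[-231,17,61],[0.007,0.001,0.009],1]]'
python3 - <<'E'
from h import *
st(); plan([.4943,-.2245,.092],-.08)
c=get_calibration("wrist"); p,d=camera("wrist"); cv2.imwrite("pics/w9.png",p[:,:,::-1])
T=c["world_from_camera"]
vs,us=np.mgrid[0:420,0:560]; a=us-c["cx"];b=vs-c["cy"];r=np.hypot(a,b)+1e-9;t=r/c["fx"]
W=(np.stack([a/r*np.tan(t),b/r*np.tan(t),np.ones_like(r)],-1)*d[...,None])@T[:3,:3].T+T[:3,3]
m=(d>0)&(W[...,2]>.11)&(W[...,2]<.14)&(np.hypot(W[...,0]-.4943,W[...,1]+.2245)<.04)
q=W[m]; print(len(q),q.mean(0),q.min(0),q.max(0))
E
```

```text
time_s: 11.3
eef_pos: [0.4919, -0.2227, 0.1958]
eef_rot: [-0.003, 0.735, 0.678, -0.002]
wrist_force: [0.2, 1.1, -0.3]
opening: 1.003
t 11.3 p [ 0.4919 -0.2227  0.1958] yang -0.07953036684254118 tilt [-0.0062  0.0019 -1.    ] F [ 0.2014  1.0981 -0.2751] T [ 0.0107  0.004  -0.012 ] op 1.0031216109983392 q [-0.6437  0.1577  1.7384 -0.0024  1.2516 -0.5634]
shift mm [ -1.7395   3.1511 103.8276] rotvec [-0.0063 -0.0014  0.0005]
1106 [ 0.4952 -0.2194  0.1279] [ 0.4832 -0.2326  0.1101] [ 0.5066 -0.2099  0.132 ]
```

View pics/w9.png

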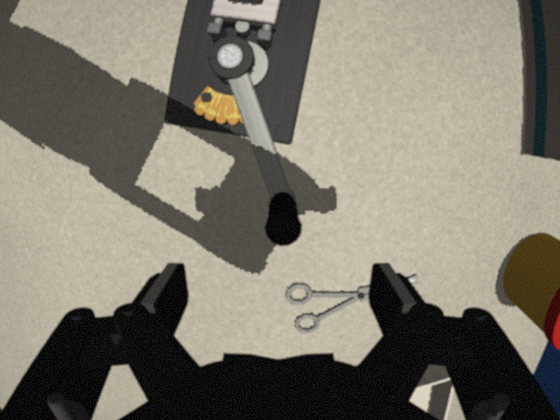

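```bash
python3 -m jog '[[[-1.5,3,10],[-0.006,-0.001,0],1],[[-1.5,3,30],[-0.006,-0.001,0],1],[[-1.5,3,55],[-0.006,-0.001,0],1],[[-1.5,3,80],[-0.006,-0.001,0],1],[[-1.5,3,96],[-0.006,-0.001,0],1],[[-1.5,3,103],[-0.006,-0.001,0],1],[[-1.5,3,103],[-0.006,-0.001,0],1],[[-1.5,3,103],[-0.006,-0.001,0],1]]'
python3 - <<'E'
from h import *
st(); plan([.4946,-.224,.092],-.08)
E
```

```text
time_s: 12.02
eef_pos: [0.4948, -0.2234, 0.0934]
eef_rot: [0.0, 0.734, 0.679, 0.0]
wrist_force: [0.0, 0.4, -0.2]
opening: 0.998
t 12.02 p [ 0.4948 -0.2234  0.0934] yang -0.07776748053455124 tilt [ 0.0005 -0.0001 -1.    ] F [ 0.0229  0.358  -0.2357] T [ 0.0182 -0.0098 -0.0135] op 0.9977837432811081 q [-0.643   0.2991  1.8016  0.0003  1.0405 -0.5654]
shift mm [-0.5651 -0.1659  1.4455] rotvec [0.0005 0.     0.0022]
```

Centred on the grip; closing.

```bash
python3 -m jog '[[[-0.5,0,0],[0,0,0],0.6],[[-0.5,0,0],[0,0,0],0.4],[[-0.5,0,0],[0,0,0],0.2],[[-0.5,0,0],[0,0,0],0],[[-0.5,0,0],[0,0,0],0],[[-0.5,0,0],[0,0,0],0],[[-0.5,0,0],[0,0,0],0],[[-0.5,0,0],[0,0,0],0],[[-0.5,0,0],[0,0,0],0]]'
cat >> h.py <<'E'
PV=np.array([.462,-.0985])
def lev(th=None):
    """lever state; th list: swing angles -> shifts in tool axes"""
    o=get_obs(); q=o["eef_rot"]; M=R.from_quat([q[1],q[2],q[3],q[0]]).as_matrix()
    d=o["eef_pos"][:2]-PV; phi=np.arctan2(d[1],d[0]); r=np.hypot(*d)
    tg=np.array([np.sin(phi),-np.cos(phi)]); F=o["wrist_force"][:2]
    print("t %.2f swing %.4f r %.4f z %.4f  resist(tang) %.2f radial %.2f"%(o["time_s"],-1.318-phi,r,o["eef_pos"][2],-F@tg,F@d/r),"Fz",o["wrist_force"][2],"op %.3f"%o["opening"])
    for s in th or []:
        g=PV+RR*np.array([np.cos(-1.318-s),np.sin(-1.318-s)])
        print("  to %.3f"%s,(M.T@np.append(g-o["eef_pos"][:2],0)*1e3).round(1))
RR=.130
E
python3 - <<'E'
from h import *
st(); lev([0,.02,.04,.06,.08,.1])
E
```

```text
time_s: 12.77
eef_pos: [0.4948, -0.2242, 0.0941]
eef_rot: [0.0, 0.734, 0.679, 0.0]
wrist_force: [-2.2, 0.5, 5.6]
opening: 0.253
t 12.77 p [ 0.4948 -0.2242  0.0941] yang -0.07772423996238274 tilt [ 0.0005 -0.0004 -1.    ] F [-2.1925  0.5428  5.556 ] T [ 0.14    0.4483 -0.0137] op 0.25347920471074586 q [-0.6439  0.2985  1.8007 -0.0001  1.0418 -0.5662]
t 12.77 swing -0.0024 r 0.1299 z 0.0941  resist(tang) -1.98 radial -1.08 Fz 5.555983500951343 op 0.253
  to 0.000 [-0.2 -0.2 -0. ]
  to 0.020 [-1.1 -2.7 -0. ]
  to 0.040 [-1.8 -5.2 -0. ]
  to 0.060 [-2.5 -7.7 -0. ]
  to 0.080 [ -3.2 -10.2  -0. ]
  to 0.100 [ -3.8 -12.7  -0. ]
```

```bash
python3 -m jog '[[[-0.6,-1.4,0],[0,0,0],0],[[-1.1,-2.7,0],[0,0,0],0],[[-1.1,-2.7,0],[0,0,0],0]]'
python3 - <<'E'
from h import *
lev([.02,.04,.06])
E
python3 -m jog '[[[-0.5,-1.4,0],[0,0,0],0],[[-0.9,-2.6,0],[0,0,0],0],[[-0.9,-2.6,0],[0,0,0],0]]'
python3 - <<'E'
from h import *
lev([.04,.06,.08])
E
```

```text
time_s: 13.02
eef_pos: [0.4925, -0.2248, 0.0942]
eef_rot: [0.001, 0.734, 0.679, 0.001]
wrist_force: [4.4, 2.4, -0.6]
opening: 0.257
t 13.02 swing 0.0160 r 0.1299 z 0.0942  resist(tang) 4.79 radial -1.26 Fz -0.5784845184481766 op 0.257
  to 0.020 [-0.3 -0.5 -0. ]
  to 0.040 [-1.  -2.9 -0. ]
  to 0.060 [-1.8 -5.4 -0. ]
time_s: 13.27
eef_pos: [0.4902, -0.2253, 0.0942]
eef_rot: [0.001, 0.734, 0.679, 0.001]
wrist_force: [4.6, 3.2, -1.3]
opening: 0.254
t 13.27 swing 0.0341 r 0.1299 z 0.0942  resist(tang) 5.15 radial -2.16 Fz -1.3417476869996545 op 0.254
  to 0.040 [-0.4 -0.7 -0. ]
  to 0.060 [-1.1 -3.2 -0. ]
  to 0.080 [-1.7 -5.7 -0. ]
```

```bash
python3 -m jog '[[[-0.5,-1.5,0],[0,0,0],0],[[-1.1,-3.2,0],[0,0,0],0],[[-1.1,-3.2,0],[0,0,0],0]]'
python3 - <<'E'
from h import *
lev([.06,.08,.1])
E
python3 -m jog '[[[-0.5,-1.5,0],[0,0,0],0],[[-0.8,-2.8,0],[0,0,0],0],[[-0.8,-2.8,0],[0,0,0],0]]'
python3 - <<'E'
from h import *
lev([.08,.1,.12])
E
```

```text
time_s: 13.52
eef_pos: [0.4875, -0.2258, 0.0942]
eef_rot: [0.001, 0.734, 0.679, 0.002]
wrist_force: [6.0, 2.4, -1.7]
opening: 0.254
t 13.52 swing 0.0551 r 0.1299 z 0.0942  resist(tang) 6.31 radial -1.15 Fz -1.7481812705393385 op 0.254
  to 0.060 [-0.3 -0.6 -0. ]
  to 0.080 [-1.  -3.1 -0. ]
  to 0.100 [-1.6 -5.6 -0. ]
time_s: 13.77
eef_pos: [0.4858, -0.2262, 0.0942]
eef_rot: [0.002, 0.734, 0.679, 0.003]
wrist_force: [8.6, 3.1, -3.9]
opening: 0.252
t 13.77 swing 0.0687 r 0.1299 z 0.0942  resist(tang) 9.06 radial -1.45 Fz -3.9224839457736596 op 0.252
  to 0.080 [-0.5 -1.4 -0. ]
  to 0.100 [-1.1 -3.9 -0. ]
  to 0.120 [-1.7 -6.4 -0. ]
```

```bash
python3 -m jog '[[[-0.5,-1.4,0],[0,0,0],0],[[-0.9,-3,0],[0,0,0],0],[[-0.9,-3,0],[0,0,0],0]]'
python3 - <<'E'
from h import *
lev([.1,.12])
E
python3 -m jog '[[[-0.5,-1.4,0],[0,0,0],0],[[-0.9,-3,0],[0,0,0],0],[[-0.9,-3,0],[0,0,0],0]]'
python3 - <<'E'
from h import *
lev([.12,.14])
E
```

```text
time_s: 14.02
eef_pos: [0.4836, -0.2265, 0.0942]
eef_rot: [0.003, 0.734, 0.679, 0.004]
wrist_force: [6.5, 2.5, -1.9]
opening: 0.252
t 14.02 swing 0.0854 r 0.1298 z 0.0942  resist(tang) 6.80 radial -1.41 Fz -1.9211260606839091 op 0.252
  to 0.100 [-0.6 -1.8 -0. ]
  to 0.120 [-1.2 -4.3 -0. ]
time_s: 14.27
eef_pos: [0.4812, -0.2269, 0.0942]
eef_rot: [0.003, 0.734, 0.679, 0.004]
wrist_force: [5.1, 2.5, -1.3]
opening: 0.254
t 14.27 swing 0.1046 r 0.1298 z 0.0942  resist(tang) 5.39 radial -1.75 Fz -1.3078765379790183 op 0.254
  to 0.120 [-0.6 -1.9 -0. ]
  to 0.140 [-1.1 -4.5 -0. ]
```

```bash
python3 -m jog '[[[-0.4,-1.2,0],[0,0,0],0],[[-0.7,-2.6,0],[0,0,0],0],[[-0.7,-2.6,0],[0,0,0],0]]'
python3 - <<'E'
from h import *
lev([.14])
E
python3 -m jog '[[[-0.4,-1.2,0],[0,0,0],0],[[-0.7,-2.6,0],[0,0,0],0],[[-0.7,-2.6,0],[0,0,0],0]]'
python3 - <<'E'
from h import *
lev([.16])
E
python3 -m jog '[[[-0.3,-1.2,0],[0,0,0],0],[[-0.6,-2.6,0],[0,0,0],0],[[-0.6,-2.6,0],[0,0,0],0]]'
python3 - <<'E'
from h import *
lev([.18])
E
```

```text
time_s: 14.52
eef_pos: [0.4789, -0.2272, 0.0942]
eef_rot: [0.003, 0.734, 0.679, 0.005]
wrist_force: [5.4, 2.3, -0.6]
opening: 0.254
t 14.52 swing 0.1222 r 0.1298 z 0.0942  resist(tang) 5.64 radial -1.54 Fz -0.597477661144096 op 0.254
  to 0.140 [-0.6 -2.2 -0. ]
time_s: 14.77
eef_pos: [0.4766, -0.2275, 0.0942]
eef_rot: [0.004, 0.734, 0.679, 0.005]
wrist_force: [3.6, 2.6, -0.8]
opening: 0.252
t 14.77 swing 0.1402 r 0.1298 z 0.0942  resist(tang) 3.89 radial -2.16 Fz -0.7998491875053195 op 0.252
  to 0.160 [-0.6 -2.5 -0. ]
time_s: 15.02
eef_pos: [0.4742, -0.2278, 0.0942]
eef_rot: [0.004, 0.734, 0.679, 0.005]
wrist_force: [4.6, 2.4, -0.4]
opening: 0.251
t 15.02 swing 0.1584 r 0.1298 z 0.0942  resist(tang) 4.76 radial -1.92 Fz -0.39951887306979894 op 0.251
  to 0.180 [-0.6 -2.7 -0. ]
```

```bash
python3 -m jog '[[[-0.4,-1.2,0],[0,0,0],0],[[-0.7,-2.6,0],[0,0,0],0],[[-0.7,-2.6,0],[0,0,0],0]]'
python3 - <<'E'
from h import *
lev([.2])
E
python3 -m jog '[[[-0.3,-1.2,0],[0,0,0],0],[[-0.6,-2.6,0],[0,0,0],0],[[-0.6,-2.6,0],[0,0,0],0]]'
python3 - <<'E'
from h import *
lev([.22])
E
python3 -m jog '[[[-0.3,-1.2,0],[0,0,0],0],[[-0.5,-2.6,0],[0,0,0],0],[[-0.5,-2.6,0],[0,0,0],0]]'
python3 - <<'E'
from h import *
lev([.24])
E
```

```text
time_s: 15.27
eef_pos: [0.4715, -0.228, 0.0941]
eef_rot: [0.003, 0.734, 0.679, 0.005]
wrist_force: [1.3, 3.5, 2.1]
opening: 0.25
t 15.27 swing 0.1799 r 0.1298 z 0.0941  resist(tang) 1.56 radial -3.37 Fz 2.1487099289426936 op 0.250
  to 0.200 [-0.5 -2.6 -0. ]
time_s: 15.52
eef_pos: [0.4685, -0.2282, 0.0941]
eef_rot: [0.003, 0.734, 0.679, 0.005]
wrist_force: [1.2, 2.6, 2.1]
opening: 0.248
t 15.52 swing 0.2025 r 0.1299 z 0.0941  resist(tang) 1.30 radial -2.56 Fz 2.1300653093597175 op 0.248
  to 0.220 [-0.4 -2.2 -0. ]
time_s: 15.77
eef_pos: [0.4656, -0.2283, 0.0941]
eef_rot: [0.003, 0.734, 0.679, 0.005]
wrist_force: [0.4, 3.5, 3.1]
opening: 0.252
t 15.77 swing 0.2253 r 0.1299 z 0.0941  resist(tang) 0.54 radial -3.51 Fz 3.069794921375091 op 0.252
  to 0.240 [-0.3 -1.9 -0. ]
```

```bash
python3 -m jog '[[[-0.2,-1.2,0],[0,0,0],0],[[-0.2,-1.8,0],[0,0,0],0],[[-0.2,-1.8,0],[0,0,0],0]]'
python3 - <<'E'
from h import *
lev([.24])
E
python3 -m jog '[[[-0.1,-1,0],[0,0,0],0],[[-0.2,-1.8,0],[0,0,0],0],[[-0.2,-1.8,0],[0,0,0],0]]'
python3 - <<'E'
from h import *
lev([.26])
E
python3 -m jog '[[[-0.1,-1,0],[0,0,0],0],[[-0.1,-1.8,0],[0,0,0],0],[[-0.1,-1.8,0],[0,0,0],0]]'
python3 - <<'E'
from h import *
lev([.28])
E
```

```text
time_s: 16.02
eef_pos: [0.4636, -0.2284, 0.0941]
eef_rot: [0.003, 0.734, 0.679, 0.005]
wrist_force: [1.6, 2.5, 1.1]
opening: 0.253
t 16.02 swing 0.2405 r 0.1299 z 0.0941  resist(tang) 1.62 radial -2.50 Fz 1.0684082854730375 op 0.253
  to 0.240 [-0.1  0.1  0. ]
time_s: 16.27
eef_pos: [0.4623, -0.2284, 0.0942]
eef_rot: [0.003, 0.734, 0.679, 0.005]
wrist_force: [5.6, 2.8, -0.5]
opening: 0.256
t 16.27 swing 0.2508 r 0.1299 z 0.0942  resist(tang) 5.65 radial -2.75 Fz -0.5266556093602179 op 0.256
  to 0.260 [-0.2 -1.2 -0. ]
time_s: 16.52
eef_pos: [0.4613, -0.2284, 0.0942]
eef_rot: [0.004, 0.734, 0.679, 0.006]
wrist_force: [8.1, 2.7, -2.5]
opening: 0.251
t 16.52 swing 0.2585 r 0.1299 z 0.0942  resist(tang) 8.08 radial -2.74 Fz -2.4780183428709917 op 0.251
  to 0.280 [-0.3 -2.8 -0. ]
```

```bash
python3 -m jog '[[[-0.2,-1.5,0],[0,0,0],0],[[-0.3,-3,0],[0,0,0],0],[[-0.3,-4,0],[0,0,0],0],[[-0.3,-4,0],[0,0,0],0]]'
python3 - <<'E'
from h import *
lev([.30,.32,.34])
E
```

```text
time_s: 16.85
eef_pos: [0.4582, -0.2283, 0.0942]
eef_rot: [0.005, 0.734, 0.679, 0.007]
wrist_force: [6.1, 2.9, -1.0]
opening: 0.254
t 16.85 swing 0.2819 r 0.1299 z 0.0942  resist(tang) 6.02 radial -3.06 Fz -1.048194280536592 op 0.254
  to 0.300 [-0.2 -2.3 -0. ]
  to 0.320 [-0.3 -4.9 -0.1]
  to 0.340 [-0.3 -7.5 -0.1]
```

```bash
python3 -m jog '[[[-0.1,-1.5,0],[0,0,0],0],[[-0.2,-3,0],[0,0,0],0],[[-0.3,-4.5,0],[0,0,0],0],[[-0.3,-5,0],[0,0,0],0],[[-0.3,-5,0],[0,0,0],0]]'
python3 - <<'E'
from h import *
lev([.34,.36,.38])
E
```

```text
time_s: 17.27
eef_pos: [0.4541, -0.2282, 0.0942]
eef_rot: [0.006, 0.734, 0.679, 0.007]
wrist_force: [8.5, 3.7, -1.5]
opening: 0.251
t 17.27 swing 0.3134 r 0.1299 z 0.0942  resist(tang) 8.28 radial -4.25 Fz -1.4909946095070015 op 0.251
  to 0.340 [-0.1 -3.5 -0.1]
  to 0.360 [-0.1 -6.1 -0.1]
  to 0.380 [ 0.  -8.7 -0.2]
```

```bash
python3 -m jog '[[[0,-1.3,0],[0,0,0],0],[[0,-2.6,0],[0,0,0],0],[[0,-4,0],[0,0,0],0],[[0,-4,0],[0,0,0],0]]'
python3 - <<'E'
from h import *
lev([.38,.4,.42])
E
```

```text
time_s: 17.6
eef_pos: [0.4505, -0.2279, 0.0942]
eef_rot: [0.006, 0.734, 0.679, 0.007]
wrist_force: [5.7, 2.5, 0.7]
opening: 0.255
t 17.60 swing 0.3415 r 0.1299 z 0.0942  resist(tang) 5.44 radial -2.97 Fz 0.7469154535135901 op 0.255
  to 0.380 [ 0.  -5.  -0.1]
  to 0.400 [ 0.2 -7.6 -0.1]
  to 0.420 [  0.4 -10.2  -0.2]
```

```bash
python3 -m jog '[[[0,-1.3,0],[0,0,0],0],[[0,-2.6,0],[0,0,0],0],[[0,-2.6,0],[0,0,0],0],[[0,-2.6,0],[0,0,0],0]]'
python3 - <<'E'
from h import *
lev([.38,.4,.42])
E
python3 -m jog '[[[0,-1.3,0],[0,0,0],0],[[0,-2.6,0],[0,0,0],0],[[0,-2.6,0],[0,0,0],0],[[0,-2.6,0],[0,0,0],0]]'
python3 - <<'E'
from h import *
lev([.38,.4,.42])
E
python3 -m jog '[[[0.1,-1.3,0],[0,0,0],0],[[0.1,-2.6,0],[0,0,0],0],[[0.1,-2.6,0],[0,0,0],0],[[0.1,-2.6,0],[0,0,0],0]]'
python3 - <<'E'
from h import *
lev([.4,.42])
E
```

```text
time_s: 17.93
eef_pos: [0.4481, -0.2277, 0.0942]
eef_rot: [0.006, 0.734, 0.679, 0.008]
wrist_force: [4.3, 3.0, 1.3]
opening: 0.253
t 17.93 swing 0.3597 r 0.1299 z 0.0942  resist(tang) 3.95 radial -3.45 Fz 1.3242383726479563 op 0.253
  to 0.380 [ 0.  -2.6 -0.1]
  to 0.400 [ 0.2 -5.2 -0.1]
  to 0.420 [ 0.4 -7.8 -0.1]
time_s: 18.27
eef_pos: [0.4453, -0.2273, 0.0941]
eef_rot: [0.006, 0.734, 0.679, 0.007]
wrist_force: [2.1, 2.9, 3.5]
opening: 0.25
t 18.27 swing 0.3817 r 0.1299 z 0.0941  resist(tang) 1.73 radial -3.16 Fz 3.496419012514962 op 0.250
  to 0.380 [-0.1  0.2  0. ]
  to 0.400 [ 0.1 -2.4 -0. ]
  to 0.420 [ 0.3 -5.  -0.1]
time_s: 18.6
eef_pos: [0.4429, -0.227, 0.0941]
eef_rot: [0.006, 0.734, 0.679, 0.008]
wrist_force: [4.3, 3.7, 2.5]
opening: 0.254
t 18.60 swing 0.4006 r 0.1299 z 0.0941  resist(tang) 3.73 radial -4.29 Fz 2.5470228934713592 op 0.254
  to 0.400 [-0.1  0.1  0. ]
  to 0.420 [ 0.1 -2.5 -0. ]
```

```bash
python3 -m jog '[[[0.1,-1.3,0],[0,0,0],0],[[0.1,-2.3,0],[0,0,0],0],[[0.1,-2.3,0],[0,0,0],0],[[0.1,-2.3,0],[0,0,0],0]]'
python3 - <<'E'
from h import *
lev([.4,.42])
E
python3 -m jog '[[[0.1,-1,0],[0,0,0],0],[[0.1,-2,0],[0,0,0],0],[[0.1,-2,0],[0,0,0],0],[[0.1,-2,0],[0,0,0],0]]'
python3 - <<'E'
from h import *
lev([.44,.46])
E
python3 -m jog '[[[0.1,-1,0],[0,0,0],0],[[0.2,-2,0],[0,0,0],0],[[0.2,-2,0],[0,0,0],0],[[0.2,-2,0],[0,0,0],0]]'
python3 - <<'E'
from h import *
lev([.46,.48])
E
```

```text
time_s: 18.93
eef_pos: [0.4404, -0.2266, 0.0941]
eef_rot: [0.006, 0.734, 0.679, 0.008]
wrist_force: [2.5, 3.0, 2.5]
opening: 0.255
t 18.93 swing 0.4196 r 0.1299 z 0.0941  resist(tang) 1.98 radial -3.42 Fz 2.534695981071814 op 0.255
  to 0.400 [-0.3  2.5  0. ]
  to 0.420 [-0.1 -0.1 -0. ]
time_s: 19.27
eef_pos: [0.4383, -0.2262, 0.0941]
eef_rot: [0.005, 0.734, 0.679, 0.008]
wrist_force: [3.2, 4.7, 3.3]
opening: 0.253
t 19.27 swing 0.4361 r 0.1299 z 0.0941  resist(tang) 2.28 radial -5.16 Fz 3.2539268592807393 op 0.253
  to 0.440 [-0.  -0.5 -0. ]
  to 0.460 [ 0.3 -3.1 -0.1]
time_s: 19.6
eef_pos: [0.4368, -0.226, 0.0941]
eef_rot: [0.006, 0.734, 0.679, 0.008]
wrist_force: [6.0, 3.1, 0.4]
opening: 0.254
t 19.60 swing 0.4479 r 0.1299 z 0.0941  resist(tang) 5.25 radial -4.19 Fz 0.39208979401930755 op 0.254
  to 0.460 [ 0.1 -1.6 -0. ]
  to 0.480 [ 0.5 -4.1 -0.1]
```

```bash
python3 -m jog '[[[0.1,-1,0],[0,0,0],0],[[0.2,-2,0],[0,0,0],0],[[0.2,-2,0],[0,0,0],0],[[0.2,-2,0],[0,0,0],0]]'
python3 - <<'E'
from h import *
lev([.46,.48])
E
python3 -m jog '[[[0.1,-1,0],[0,0,0],0],[[0.3,-3,0],[0,0,0],0],[[0.3,-3.5,0],[0,0,0],0],[[0.3,-3.5,0],[0,0,0],0]]'
python3 - <<'E'
from h import *
lev([.5,.52,.54])
c=get_calibration("scene"); p,d=camera("scene"); crop(p[:,:,::-1],165,110,325,220,5,"s10c")
E
```

```text
time_s: 19.93
eef_pos: [0.4357, -0.2257, 0.0942]
eef_rot: [0.007, 0.734, 0.679, 0.008]
wrist_force: [8.0, 2.5, -1.9]
opening: 0.254
t 19.93 swing 0.4568 r 0.1299 z 0.0942  resist(tang) 7.32 radial -4.07 Fz -1.8523320659008746 op 0.254
  to 0.460 [-0.  -0.4 -0. ]
  to 0.480 [ 0.3 -3.  -0.1]
time_s: 20.27
eef_pos: [0.433, -0.2252, 0.0941]
eef_rot: [0.008, 0.734, 0.679, 0.009]
wrist_force: [8.8, 3.6, -0.7]
opening: 0.255
t 20.27 swing 0.4779 r 0.1299 z 0.0941  resist(tang) 7.73 radial -5.49 Fz -0.7446797592123096 op 0.255
  to 0.500 [ 0.4 -2.8 -0.1]
  to 0.520 [ 0.9 -5.4 -0.1]
  to 0.540 [ 1.4 -7.9 -0.2]
```

View pics/s10c.png

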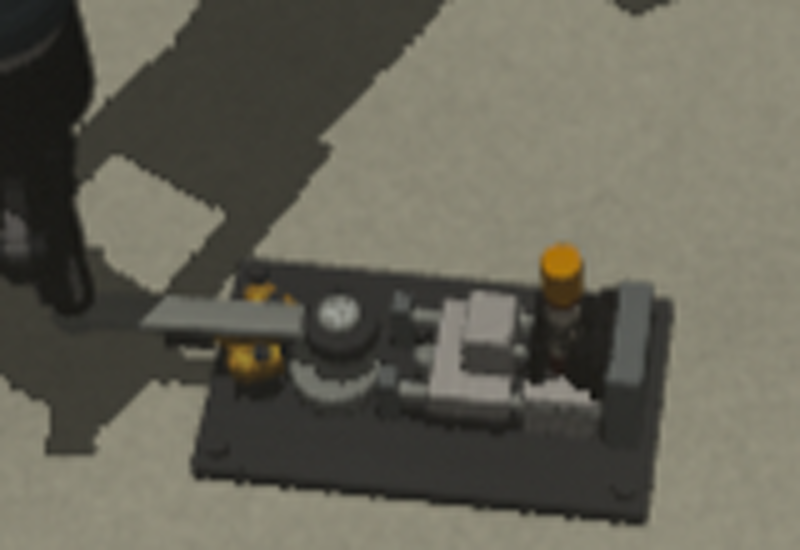

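```bash
python3 -m jog '[[[0.2,-1.3,0],[0,0,0],0],[[0.4,-2.8,0],[0,0,0],0],[[0.6,-4.2,0],[0,0,0],0],[[0.6,-4.2,0],[0,0,0],0],[[0.6,-4.2,0],[0,0,0],0]]'
python3 - <<'E'
from h import *
lev([.54,.56])
E
python3 -m jog '[[[0.2,-1.3,0],[0,0,0],0],[[0.5,-2.8,0],[0,0,0],0],[[0.7,-4,0],[0,0,0],0],[[0.7,-4,0],[0,0,0],0],[[0.7,-4,0],[0,0,0],0]]'
python3 - <<'E'
from h import *
lev([.56,.58])
E
```

```text
time_s: 20.73
eef_pos: [0.4298, -0.2244, 0.0942]
eef_rot: [0.008, 0.734, 0.679, 0.01]
wrist_force: [8.9, 4.1, -0.7]
opening: 0.253
t 20.73 swing 0.5034 r 0.1300 z 0.0942  resist(tang) 7.62 radial -6.23 Fz -0.6664613395448642 op 0.253
  to 0.540 [ 0.9 -4.7 -0.1]
  to 0.560 [ 1.4 -7.2 -0.2]
time_s: 21.15
eef_pos: [0.4263, -0.2235, 0.0941]
eef_rot: [0.009, 0.734, 0.679, 0.01]
wrist_force: [8.4, 2.5, -1.1]
opening: 0.253
t 21.15 swing 0.5310 r 0.1300 z 0.0941  resist(tang) 7.38 radial -4.73 Fz -1.1071614308269544 op 0.253
  to 0.560 [ 0.8 -3.7 -0.1]
  to 0.580 [ 1.4 -6.2 -0.2]
```

```bash
python3 -m jog '[[[0.4,-1.3,0],[0,0,0],0],[[0.7,-2.6,0],[0,0,0],0],[[0.9,-3.2,0],[0,0,0],0],[[0.9,-3.2,0],[0,0,0],0],[[0.9,-3.2,0],[0,0,0],0]]'
python3 - <<'E'
from h import *
lev([.58,.6])
E
python3 -m jog '[[[0.4,-1.3,0],[0,0,0],0],[[0.7,-2.5,0],[0,0,0],0],[[0.7,-2.5,0],[0,0,0],0],[[0.7,-2.5,0],[0,0,0],0]]'
python3 - <<'E'
from h import *
lev([.6,.62])
E
```

```text
time_s: 21.57
eef_pos: [0.4235, -0.2226, 0.0941]
eef_rot: [0.009, 0.734, 0.679, 0.01]
wrist_force: [5.2, 2.3, 0.2]
opening: 0.252
t 21.57 swing 0.5533 r 0.1300 z 0.0941  resist(tang) 4.28 radial -3.70 Fz 0.24738240573741627 op 0.252
  to 0.580 [ 0.8 -3.4 -0.1]
  to 0.600 [ 1.4 -5.9 -0.2]
time_s: 21.9
eef_pos: [0.4213, -0.2219, 0.0942]
eef_rot: [0.01, 0.734, 0.679, 0.01]
wrist_force: [7.5, 2.6, 1.4]
opening: 0.248
t 21.90 swing 0.5711 r 0.1300 z 0.0942  resist(tang) 6.31 radial -4.83 Fz 1.3556911492765966 op 0.248
  to 0.600 [ 0.9 -3.6 -0.1]
  to 0.620 [ 1.6 -6.1 -0.2]
```

```bash
python3 -m jog '[[[0.3,-1.2,0],[0,0,0],0],[[0.6,-2.4,0],[0,0,0],0],[[0.6,-2.4,0],[0,0,0],0],[[0.6,-2.4,0],[0,0,0],0]]'
python3 - <<'E'
from h import *
lev([.6,.62])
E
python3 -m jog '[[[0.3,-1.2,0],[0,0,0],0],[[0.6,-2.2,0],[0,0,0],0],[[0.6,-2.2,0],[0,0,0],0],[[0.6,-2.2,0],[0,0,0],0]]'
python3 - <<'E'
from h import *
lev([.62,.64])
E
python3 -m jog '[[[0.3,-1,0],[0,0,0],0],[[0.5,-1.8,0],[0,0,0],0],[[0.5,-1.8,0],[0,0,0],0],[[0.5,-1.8,0],[0,0,0],0]]'
python3 - <<'E'
from h import *
lev([.64,.66])
E
```

```text
time_s: 22.23
eef_pos: [0.419, -0.2212, 0.0941]
eef_rot: [0.01, 0.734, 0.679, 0.01]
wrist_force: [4.4, 3.4, 1.8]
opening: 0.251
t 22.23 swing 0.5897 r 0.1300 z 0.0941  resist(tang) 3.04 radial -4.68 Fz 1.8266492932765337 op 0.251
  to 0.600 [ 0.3 -1.3 -0. ]
  to 0.620 [ 1.  -3.8 -0.1]
time_s: 22.57
eef_pos: [0.4169, -0.2204, 0.0941]
eef_rot: [0.01, 0.734, 0.679, 0.01]
wrist_force: [3.8, 3.0, 2.5]
opening: 0.253
t 22.57 swing 0.6073 r 0.1300 z 0.0941  resist(tang) 2.55 radial -4.11 Fz 2.4572037197600003 op 0.253
  to 0.620 [ 0.4 -1.6 -0. ]
  to 0.640 [ 1.2 -4.1 -0.1]
time_s: 22.9
eef_pos: [0.4153, -0.2198, 0.0941]
eef_rot: [0.01, 0.734, 0.679, 0.01]
wrist_force: [5.5, 3.7, 1.6]
opening: 0.253
t 22.90 swing 0.6204 r 0.1300 z 0.0941  resist(tang) 3.76 radial -5.43 Fz 1.63154281650773 op 0.253
  to 0.640 [ 0.7 -2.4 -0.1]
  to 0.660 [ 1.6 -4.9 -0.1]
```

```bash
python3 -m jog '[[[0.3,-1,0],[0,0,0],0],[[0.6,-1.8,0],[0,0,0],0],[[0.6,-1.8,0],[0,0,0],0],[[0.6,-1.8,0],[0,0,0],0]]'
python3 - <<'E'
from h import *
lev([.64,.66])
E
python3 -m jog '[[[0.3,-1,0],[0,0,0],0],[[0.6,-1.8,0],[0,0,0],0],[[0.6,-1.8,0],[0,0,0],0],[[0.6,-1.8,0],[0,0,0],0]]'
python3 - <<'E'
from h import *
lev([.65,.66])
E
```

```text
time_s: 23.23
eef_pos: [0.4137, -0.2191, 0.0941]
eef_rot: [0.01, 0.734, 0.679, 0.01]
wrist_force: [4.3, 3.5, 2.2]
opening: 0.252
t 23.23 swing 0.6340 r 0.1300 z 0.0941  resist(tang) 2.72 radial -4.88 Fz 2.1978289946821974 op 0.252
  to 0.640 [ 0.2 -0.8 -0. ]
  to 0.660 [ 1.  -3.2 -0.1]
time_s: 23.57
eef_pos: [0.4122, -0.2186, 0.0941]
eef_rot: [0.01, 0.734, 0.679, 0.01]
wrist_force: [5.7, 2.9, 0.2]
opening: 0.254
t 23.57 swing 0.6458 r 0.1300 z 0.0941  resist(tang) 4.21 radial -4.83 Fz 0.21567258242635312 op 0.254
  to 0.650 [ 0.2 -0.5 -0. ]
  to 0.660 [ 0.6 -1.8 -0.1]
```

```bash
python3 -m jog '[[[0.3,-0.9,0],[0,0,0],0],[[0.6,-1.7,0],[0,0,0],0],[[0.6,-1.7,0],[0,0,0],0],[[0.6,-1.7,0],[0,0,0],0]]'
python3 - <<'E'
from h import *
lev([.65,.66])
E
```

```text
time_s: 23.9
eef_pos: [0.4113, -0.2182, 0.0942]
eef_rot: [0.011, 0.734, 0.679, 0.011]
wrist_force: [8.2, 1.8, -1.6]
opening: 0.256
t 23.90 swing 0.6536 r 0.1300 z 0.0942  resist(tang) 6.88 radial -4.87 Fz -1.5706110078840956 op 0.256
  to 0.650 [-0.2  0.4  0. ]
  to 0.660 [ 0.3 -0.8 -0. ]
```

Run:
```python
from h import *
for i in range(8):
    c=get_calibration("scene"); p,d=camera("scene"); lev()
crop(p[:,:,::-1],165,110,325,220,5,"s11c"); cv2.imwrite("pics/s11.png",p[:,:,::-1])
p,d=camera("top"); cv2.imwrite("pics/t11.png",p[:,:,::-1]); lev()
```

```text
t 23.95 swing 0.6537 r 0.1300 z 0.0942  resist(tang) 6.98 radial -5.94 Fz -0.8729044010673662 op 0.252
t 24.00 swing 0.6534 r 0.1300 z 0.0942  resist(tang) 7.93 radial -5.56 Fz -1.7982557281226808 op 0.253
t 24.05 swing 0.6536 r 0.1300 z 0.0942  resist(tang) 6.99 radial -5.34 Fz -1.8996849866253396 op 0.257
t 24.10 swing 0.6535 r 0.1300 z 0.0942  resist(tang) 7.59 radial -5.57 Fz -1.982465277129796 op 0.257
t 24.15 swing 0.6534 r 0.1300 z 0.0942  resist(tang) 6.35 radial -4.91 Fz -1.8946384642284653 op 0.253
t 24.20 swing 0.6535 r 0.1300 z 0.0942  resist(tang) 7.12 radial -5.10 Fz -1.995097167747919 op 0.246
t 24.25 swing 0.6533 r 0.1300 z 0.0942  resist(tang) 6.53 radial -5.19 Fz -2.019831901989736 op 0.253
t 24.30 swing 0.6535 r 0.1300 z 0.0942  resist(tang) 7.59 radial -5.32 Fz -1.4484928290736148 op 0.257
t 24.35 swing 0.6536 r 0.1300 z 0.0942  resist(tang) 7.08 radial -5.27 Fz -1.2146420948163463 op 0.257
```

View pics/s11c.png

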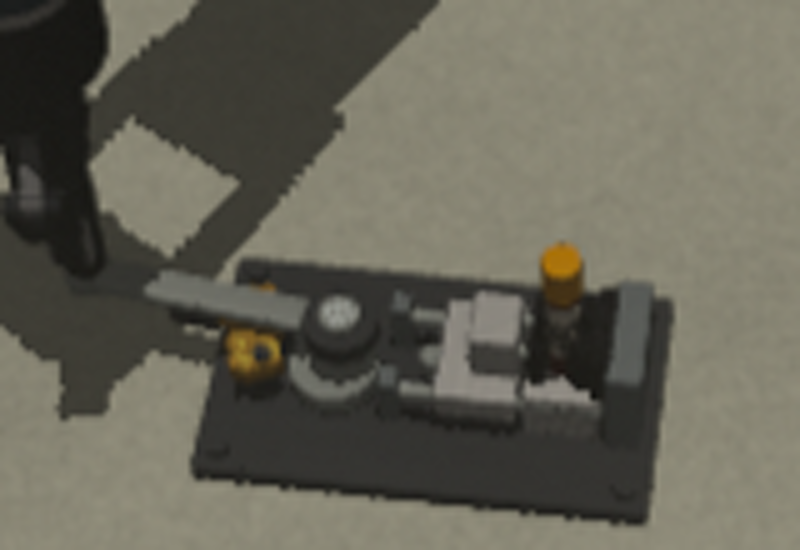

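View pics/t11.png

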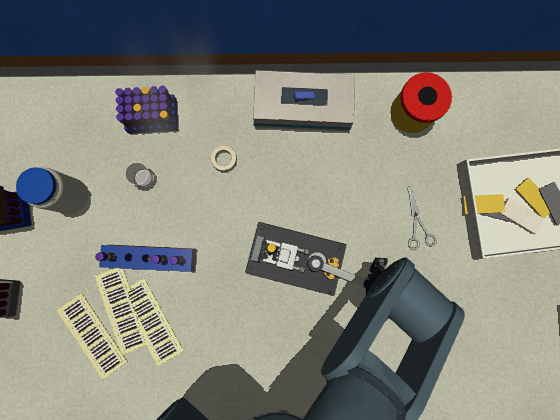

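Run:
```python
from h import *
ct=get_calibration("top"); cs=get_calibration("scene")
t=cv2.imread("pics/t11.png"); s=cv2.imread("pics/s11.png")
for n,c,im in (("top",ct,t),("scene",cs,s)):
    h=cv2.cvtColor(im,cv2.COLOR_BGR2HSV); u0,v0=map(int,w2px(c,[.4911,.0074,.12]))
    m=np.zeros(h.shape[:2],bool); m[v0-18:v0+18,u0-14:u0+14]=True
    m&=(h[...,0]>10)&(h[...,0]<30)&(h[...,1]>180)&(h[...,2]>120)
    vs,us=np.nonzero(m); print(n,us.mean(),vs.mean(),us.min(),us.max(),vs.min(),vs.max())
    print("  expected top",w2px(c,[.4911,.0074,.134]),"cap bottom",w2px(c,[.4911,.0074,.108]))
    print("  world at z .134",px2w(c,us.mean(),vs.mean(),.134))
```

```text
top 270.9423076923077 247.5 267 275 244 251
  expected top (np.float64(269.82671432106054), np.float64(250.98710400242777)) cap bottom (np.float64(269.8757283110531), np.float64(251.08360881562538))
  world at z .134 [0.4986 0.0048 0.134 ]
scene 276.7368421052632 161.8421052631579 273 280 159 165
  expected top (np.float64(277.8305848469242), np.float64(158.3876563958472)) cap bottom (np.float64(277.83384504530204), np.float64(165.2071009909499))
  world at z .134 [0.5003 0.0035 0.134 ]
```

Run:
```python
from h import *
out={}
for n in ("top","scene"):
    c=get_calibration(n); D=[]
    for i in range(8):
        p,d=camera(n); D.append(np.where(d>0,d,np.nan))
    D=np.nanmedian(D,0); np.save(f"pics/{n}12d.npy",D); cv2.imwrite(f"pics/{n}12.png",p[:,:,::-1])
    vs,us=np.mgrid[0:420,0:560]
    W=np.stack([(us-c["cx"])/c["fx"],(vs-c["cy"])/c["fy"],np.ones_like(us)],-1)*D[...,None]@c["world_from_camera"][:3,:3].T+c["world_from_camera"][:3,3]
    m=(np.hypot(W[...,0]-.494,W[...,1]-.006)<.025)&(W[...,2]>.078)
    q=W[m]; print(n,len(q)); 
    for lo,hi in ((.078,.09),(.09,.1),(.1,.11),(.11,.12),(.12,.128),(.128,.142)):
        r=q[(q[:,2]>lo)&(q[:,2]<hi)]
        if len(r): print(lo,len(r),r.mean(0),r.min(0),r.max(0))
    crop(p[:,:,::-1],*( (240,215,310,275,10) if n=="top" else (235,140,315,200,10)),n+"12c")
lev()
```

```text
top 70
0.078 4 [0.4893 0.0095 0.0849] [0.4869 0.005  0.0834] [0.4939 0.014  0.0866]
0.11 5 [0.4912 0.0066 0.116 ] [ 0.4889 -0.0017  0.1128] [0.4957 0.0136 0.1194]
0.12 2 [0.4889 0.0049 0.1222] [0.4889 0.0027 0.122 ] [0.489  0.0071 0.1225]
0.128 59 [0.4984 0.0044 0.1344] [ 0.4889 -0.0041  0.1298] [0.5063 0.0134 0.136 ]
scene 140
0.078 21 [0.5006 0.0055 0.0833] [ 0.4953 -0.0025  0.078 ] [0.5043 0.0142 0.0881]
0.09 16 [0.5023 0.0042 0.0946] [ 0.4973 -0.0026  0.0901] [0.5046 0.0108 0.0992]
0.1 14 [0.503  0.0037 0.1042] [ 0.4987 -0.003   0.1   ] [0.5054 0.0108 0.1094]
0.11 20 [0.5037 0.0039 0.1154] [ 0.4967 -0.0046  0.1115] [0.5069 0.0133 0.1192]
0.12 18 [0.5043 0.0045 0.1245] [ 0.4974 -0.0046  0.1208] [0.5075 0.0133 0.1279]
0.128 51 [0.4998 0.004  0.1331] [ 0.4902 -0.0048  0.1291] [0.508  0.0136 0.1353]
t 25.15 swing 0.6536 r 0.1300 z 0.0942  resist(tang) 7.38 radial -4.71 Fz -2.12982379746042 op 0.250
```

View pics/top12c.png

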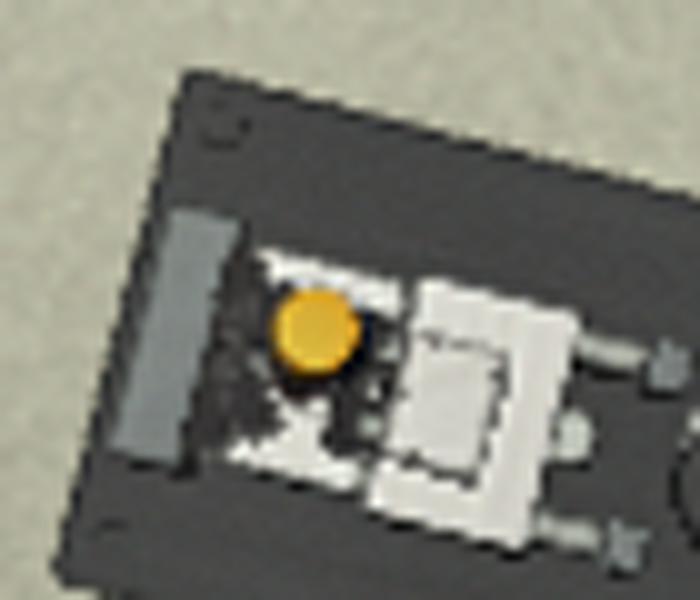

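View pics/scene12c.png

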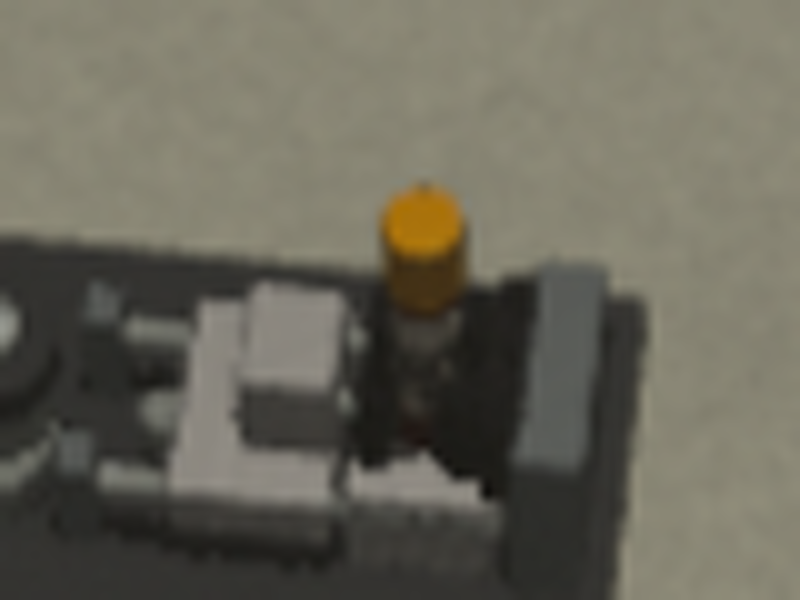

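Run:
```python
from h import *
from scipy.optimize import least_squares
def pts(n):
    c=get_calibration(n); D=np.load(f"pics/{n}12d.npy"); vs,us=np.mgrid[0:420,0:560]
    W=np.stack([(us-c["cx"])/c["fx"],(vs-c["cy"])/c["fy"],np.ones_like(us)],-1)*D[...,None]@c["world_from_camera"][:3,:3].T+c["world_from_camera"][:3,3]
    return W.reshape(-1,3)
S=pts("scene"); T=pts("top")
def fit(P,cx,cy,foot,name,zmin):
    q=P[(np.hypot(P[:,0]-cx,P[:,1]-cy)<.02)&(P[:,2]>foot+zmin)&(P[:,2]<foot+.116)]
    cb=foot+.092; q=q[abs(q[:,2]-cb)>.004]; rad=np.where(q[:,2]>cb,.0095,.008)
    f=lambda a: (np.hypot(q[:,0]-a[0]-a[2]*(q[:,2]-.1),(q[:,1]-a[1]-a[3]*(q[:,2]-.1)))-rad)*1e3
    r=least_squares(f,[cx,cy,0,0],loss="soft_l1"); J=r.jac; cov=np.linalg.inv(J.T@J)*np.mean(r.fun**2)
    t=P[(np.hypot(P[:,0]-cx,P[:,1]-cy)<.02)&(P[:,2]>foot+.1165)]
    print(name,len(q),r.x,"sd",np.sqrt(np.diag(cov)),"top centre",t.mean(0))
fit(S,.497,.005,.016,"yellow scene",.06)
for y,x in ((.376,.4915),(.2565,.483),(.2165,.480)): fit(S,x,y,.010,"purple scene",.05)
fit(T,.497,.005,.016,"y top",.06)
```

```text
yellow scene 91 [ 0.4961  0.0053  0.0495 -0.0347] sd [0.0001 0.0001 0.0034 0.0038] top centre [0.4991 0.0044 0.1337]
purple scene 122 [ 0.4868  0.3772 -0.0108  0.0073] sd [0.0001 0.0001 0.0036 0.0039] top centre [0.4874 0.3769 0.1277]
purple scene 117 [ 0.4786  0.2576 -0.0129  0.0086] sd [0.0001 0.0001 0.0033 0.004 ] top centre [0.479  0.257  0.1277]
purple scene 116 [ 0.4757  0.2176 -0.0123  0.0014] sd [0.0001 0.0001 0.0036 0.0045] top centre [0.4766 0.2172 0.1276]
y top 13 [ 0.4961  0.0053  0.0881 -0.0422] sd [0.0001 0.0001 0.0033 0.0053] top centre [0.4984 0.0043 0.1346]
```

Run:
```python
from h import *
lev(); print(hand_in()); lev()
```

```text
t 25.15 swing 0.6536 r 0.1300 z 0.0942  resist(tang) 7.38 radial -4.71 Fz -2.12982379746042 op 0.250
the job is handed in; nothing more can be done
None
the job is handed in; nothing more can be done
```

I took the yellow-capped tube out of the rack, stood it in the vise well and let go. Then I swung the lever to the third click and handed in at 25 s, still holding it there. No verdict was reported.

- **Tube in the well:** the foot touched down with about 2 N at the expected height, and the tube stood by itself after release.
- **Clicks:** the resistance rose sharply at about 0.25, 0.45 and 0.65 rad of swing, the tooth spacing given. The step at the third was less sharp than "7 N or more": about 3 N rising to 7 N over 0.02 rad.
- **Hold at the third click:** the lever stayed at 0.6535 rad for over a second with about 7 N of push. It never went near the fourth tooth.
- **Tube lean:** the tube leans slightly in the vise. Correcting the scene camera's fit by what it read on the rack tubes gives about 0.07 rad, against a limit of 0.12. The top camera's fit gave about 0.10 rad, but from only 13 depth points.
- **Tube position:** its centre is about 4 mm from the well axis, against a limit of 8 mm. The pad looked closed on the tube, but I could not measure its force.
- **Camera disagreement:** the cameras differed from each other by 2–4 mm. The base plate's edges also gave a well position about 4 mm off, so I placed the tube by the well and jaws seen directly.
- **Other items:** the other tubes, scissors, tape and cup looked unmoved in the last top view.

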